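# Check the keepers of three column stands and load the sound ones

### The arm

A 6-joint arm with a two-finger parallel gripper is mounted at the origin on a cart in front of the work surface, level with it; the furniture and walls round the work are solid. World frame = base frame: x ahead of the robot, y to its left, z up, the work surface at z = 0. Lengths are in m, angles in rad, forces in N, time in s.
With the tool pointing down it reaches from about 0.25 to 0.725 m from the base axis. Payload 4 kg.
Tool frame: the origin (TCP) lies at the very end of the fingers, on their centre line; the grasp point (between the pads) lies 19 mm behind it; z points along the fingers, y is the line along which they close (so a half turn about z gives the same grasp; the last joint's range is limited). The gripper opens to 85 mm and grips with 20 to 120 N. Pads are 22 mm wide; open, the fingers measure 114 mm over their backs; the gripper's body (76 mm by 85 mm) begins 54 mm behind the grasp point. The pads swing forward as they close: fully open they stand 13 mm farther back than shut.
Start: joints at [-1.219, 0.241, 0.005, 1.335, 0, 1.571], TCP at [0.172, -0.469, 0.231] pointing down, gripper open.
Joint ranges: [-2.72, 2.72], [-1.05, 1.87], [-1.09, 1.28], [-1.99, 2.15], [-1.42, 1.44], [-3.14, 3.14]. Speed limits (rad/s): [2.79, 2.79, 3.14, 3.14, 3.14, 3.14].

### API

Orientations are given as a unit quaternion [x, y, z, w].
In Python, from workcell import telemetry, vision, workorder gives the robot as it stands.
- The arm moves only by the shell command python3 -m inch 'ROWS'. ROWS is JSON, a list of rows, each a list of 3 entries, a list of its own where there are three numbers: the turn, a rotation vector about the tool's x, y, z scaled (see below), then the shift along the tool's x, y, z scaled (see below), then the closure, from -1 (fully open) to 1 (shut). A call has 1 to 10 rows; each row shifts and turns the commanded pose from where the row before left it, along the tool's axes as they then stand; what a row does not reach is not made up. The controller multiplies each number of a shift by 0.3 m and each number of a turn by 360 degrees. A row lasts 1/12 s, in which the tool goes at most 41.7 mm and 7.16 degrees, less where a joint would pass 70% of its speed; a pose out of reach is approached as far as the arm can. A call with a number of a shift or a turn outside -1 to 1 is refused whole. A call with a gripper value outside its range is refused whole. The fingers move at their own pace and stop on an object; the grip force is fixed at half the most. Time passes only in rows, so rows that do not move let the fingers close. It gives the time, the measured TCP pose, the force, the opening and the grip force at its end, in the units of the state.
- telemetry.get_obs(): the state, without advancing time (a new reading comes with each control period).
- vision.camera(name): name is "scene" or "top" or "wrist"; returns a dict with "img" (400x640x3 uint8, red, green, blue), "fov_y" (degrees; the focal length in pixels is half the picture's height over the tangent of half this angle, whatever the lens; pixels are square), "cx", "cy" (the principal point, pixels), "D" ([k1, k2, p1, p2, k3] as OpenCV has them; the pictures are not rectified), "pose" (4x4, takes a point from camera to world coordinates). Camera axes: x right, y up, looking along -z (the intrinsics and any distortion apply to the point x, -y, -z); pixel columns grow to the right and rows downward; lengths in m; the calibration is good to about 2 mm. A picture is of the moment at which its call begins. There is no depth.
- workorder.job_done(): hands the job in; it is judged then, once.
The state is a dict: "clock": time; "joint_pos": joint angles; "joint_vel": joint speeds; "tau": joint torques, N m; "eef_pos": TCP position; "tool_rot": TCP orientation; "ft_force": force on the tool from outside, world axes, zero at the start; "ft_torque": the same for the moment, N m; "grip_width": finger opening in m; "grasp_force": force on a finger pad.
Only numpy, scipy, OpenCV 4.12 (cv2) and the standard library are available. Lean on these libraries where they do the work, as an engineer would, in place of code of your own. Each camera call takes 0.05 s, during which the arm holds its last target. There are 200 camera calls.

### The job

Before the columns are put away, try the keeper bar of each of the three column stands: by its black handle swing it slowly all the way out and feel how it turns (exactly one is stiff); leave all three swung out until every one has been tried. Then lay the columns into the V blocks of the two stands whose keepers turn freely, one column to a stand, as far as the columns go (a third one stays in the tray), and swing both free keepers fully shut, also over a stand that stays empty. Leave the stiff keeper swung out and its stand empty, for repair, and do not disturb the jar and the spanner that lie behind.

Things in the scene. Friction and masses are not known exactly. Their poses are not given: they have to be found in the camera images.
- stand_a: One of three alike fixed column stands: aluminium base 130 x 106 x 10 mm, two black V blocks (90 degree, 16 mm long, 51 mm wide, vertex 20 and top 37 mm above the bench, centred at x -36 and +36 mm), and a steel keeper bar over them on an upright pivot at x +36, y -40 mm. Origin: centre of the underside. x along the V, roughly away from the robot; y across; z up.
- seat_a (a point): Where the middle of a seated column lies in stand_a: on the line of the V, 30 mm above the bench; axes as the stand's.
- knob_a (a point): Upright black round handle on the free end of keeper_a: 16 mm diameter, from 58 (top of the bar) to 102 mm above the bench; this point is on its axis, 80 mm above the bench. It runs on a circle of 75 mm radius round the pivot.
- pivot_a (a point): Point on the upright pivot axis of keeper_a, 80 mm above the bench; fixed to the stand.
- keeper_a (a joint): Angle (rad) of stand_a's keeper bar (14 mm wide, 50 to 58 mm above the bench): 0 shut, across the V towards +y of the stand; grows clockwise from above; 1.57 out, along +x; stops at 0 and 1.65. No spring, stays where left. Free pivot: under 1 N at the handle; stiff: about 12 N, safe to swing. Exactly one of three is stiff, it looks like the others.
- stand_b: One of three alike fixed column stands: aluminium base 130 x 106 x 10 mm, two black V blocks (90 degree, 16 mm long, 51 mm wide, vertex 20 and top 37 mm above the bench, centred at x -36 and +36 mm), and a steel keeper bar over them on an upright pivot at x +36, y -40 mm. Origin: centre of the underside. x along the V, roughly away from the robot; y across; z up.
- seat_b (a point): Where the middle of a seated column lies in stand_b: on the line of the V, 30 mm above the bench; axes as the stand's.
- knob_b (a point): Upright black round handle on the free end of keeper_b: 16 mm diameter, from 58 (top of the bar) to 102 mm above the bench; this point is on its axis, 80 mm above the bench. It runs on a circle of 75 mm radius round the pivot.
- pivot_b (a point): Point on the upright pivot axis of keeper_b, 80 mm above the bench; fixed to the stand.
- keeper_b (a joint): Angle (rad) of stand_b's keeper bar (14 mm wide, 50 to 58 mm above the bench): 0 shut, across the V towards +y of the stand; grows clockwise from above; 1.57 out, along +x; stops at 0 and 1.65. No spring, stays where left. Free pivot: under 1 N at the handle; stiff: about 12 N, safe to swing. Exactly one of three is stiff, it looks like the others.
- stand_c: One of three alike fixed column stands: aluminium base 130 x 106 x 10 mm, two black V blocks (90 degree, 16 mm long, 51 mm wide, vertex 20 and top 37 mm above the bench, centred at x -36 and +36 mm), and a steel keeper bar over them on an upright pivot at x +36, y -40 mm. Origin: centre of the underside. x along the V, roughly away from the robot; y across; z up.
- seat_c (a point): Where the middle of a seated column lies in stand_c: on the line of the V, 30 mm above the bench; axes as the stand's.
- knob_c (a point): Upright black round handle on the free end of keeper_c: 16 mm diameter, from 58 (top of the bar) to 102 mm above the bench; this point is on its axis, 80 mm above the bench. It runs on a circle of 75 mm radius round the pivot.
- pivot_c (a point): Point on the upright pivot axis of keeper_c, 80 mm above the bench; fixed to the stand.
- keeper_c (a joint): Angle (rad) of stand_c's keeper bar (14 mm wide, 50 to 58 mm above the bench): 0 shut, across the V towards +y of the stand; grows clockwise from above; 1.57 out, along +x; stops at 0 and 1.65. No spring, stays where left. Free pivot: under 1 N at the handle; stiff: about 12 N, safe to swing. Exactly one of three is stiff, it looks like the others.
- column_1: Steel column: tube 14 mm diameter, 100 mm bare between two square end fittings 22 x 22 x 18 mm; 148 mm overall, 0.13 kg; all alike. Origin: middle of the tube's axis, 14 mm above the bench in the tray; x along the tube, either end may lead. Seated, the tube lies in both V blocks, end fittings outside with 6 mm play each way. Grip the middle. May be absent.
- column_2: Steel column: tube 14 mm diameter, 100 mm bare between two square end fittings 22 x 22 x 18 mm; 148 mm overall, 0.13 kg; all alike. Origin: middle of the tube's axis, 14 mm above the bench in the tray; x along the tube, either end may lead. Seated, the tube lies in both V blocks, end fittings outside with 6 mm play each way. Grip the middle. May be absent.
- column_3: Steel column: tube 14 mm diameter, 100 mm bare between two square end fittings 22 x 22 x 18 mm; 148 mm overall, 0.13 kg; all alike. Origin: middle of the tube's axis, 14 mm above the bench in the tray; x along the tube, either end may lead. Seated, the tube lies in both V blocks, end fittings outside with 6 mm play each way. Grip the middle. May be absent.
- tray: Fixed shallow grey tray in which the columns lie one behind the other, roughly along its length: 510 x 60 mm, 3 mm floor, lip 9 mm above the bench and 4 mm thick all round; fingertips that stay 10 mm above the bench clear the lip. Origin: centre of the underside, x along it.
- tower_right (a point): Right-hand foot of the front face of the tall instrument tower (0.9 m high, fixed, always here). The column tray lies about 70 mm in front of this face; keep the wrist and forearm on the robot's side of the face when crossing to or from the stands.
- tower_left (a point): Left-hand foot of the same tower's front face; the face is a straight upright plane between the two points.
- jar: Bystander: white jar with lid, 68 mm across, 53 mm tall, behind the stands, origin under its centre.
- spanner: Bystander: open-ended spanner 152 x 25 x 4 mm lying behind the stands, origin under its centre.

How it is judged:
On the way:
1. all three keepers stand swung out together (each past 1.4 rad) (value of joint each of keeper_a, keeper_b, keeper_c above 1.4 rad), for 0.2 s.
At the end, for the whole second after the job is handed in: Every column, or if there are three then two, lies seated in a free-turning stand (9 mm along, 5 mm across and in height, 0.08 rad), one each; both free keepers under 0.15 rad; stiff keeper past 1.4 rad, no column within 50 mm of its seat; all at rest (((((x of column_1 in the frame of seat_a between -0.009 and 0.009 m and y of column_1 in the frame of seat_a between -0.005 and 0.005 m and z of column_1 in the frame of seat_a between -0.005 and 0.005 m and angle between the x axis of column_1 and the x axis of seat_a, either way round below 0.08 rad) or (x of column_1 in the frame of seat_c between -0.009 and 0.009 m and y of column_1 in the frame of seat_c between -0.005 and 0.005 m and z of column_1 in the frame of seat_c between -0.005 and 0.005 m and angle between the x axis of column_1 and the x axis of seat_c, either way round below 0.08 rad)) and ((x of column_2 in the frame of seat_a between -0.009 and 0.009 m and y of column_2 in the frame of seat_a between -0.005 and 0.005 m and z of column_2 in the frame of seat_a between -0.005 and 0.005 m and angle between the x axis of column_2 and the x axis of seat_a, either way round below 0.08 rad) or (x of column_2 in the frame of seat_c between -0.009 and 0.009 m and y of column_2 in the frame of seat_c between -0.005 and 0.005 m and z of column_2 in the frame of seat_c between -0.005 and 0.005 m and angle between the x axis of column_2 and the x axis of seat_c, either way round below 0.08 rad)) and ((x of column_3 in the frame of seat_a between -0.009 and 0.009 m and y of column_3 in the frame of seat_a between -0.005 and 0.005 m and z of column_3 in the frame of seat_a between -0.005 and 0.005 m and angle between the x axis of column_3 and the x axis of seat_a, either way round below 0.08 rad) or (x of column_3 in the frame of seat_c between -0.009 and 0.009 m and y of column_3 in the frame of seat_c between -0.005 and 0.005 m and z of column_3 in the frame of seat_c between -0.005 and 0.005 m and angle between the x axis of column_3 and the x axis of seat_c, either way round below 0.08 rad))) or (((x of column_1 in the frame of seat_a between -0.009 and 0.009 m and y of column_1 in the frame of seat_a between -0.005 and 0.005 m and z of column_1 in the frame of seat_a between -0.005 and 0.005 m and angle between the x axis of column_1 and the x axis of seat_a, either way round below 0.08 rad) or (x of column_2 in the frame of seat_a between -0.009 and 0.009 m and y of column_2 in the frame of seat_a between -0.005 and 0.005 m and z of column_2 in the frame of seat_a between -0.005 and 0.005 m and angle between the x axis of column_2 and the x axis of seat_a, either way round below 0.08 rad) or (x of column_3 in the frame of seat_a between -0.009 and 0.009 m and y of column_3 in the frame of seat_a between -0.005 and 0.005 m and z of column_3 in the frame of seat_a between -0.005 and 0.005 m and angle between the x axis of column_3 and the x axis of seat_a, either way round below 0.08 rad)) and ((x of column_1 in the frame of seat_c between -0.009 and 0.009 m and y of column_1 in the frame of seat_c between -0.005 and 0.005 m and z of column_1 in the frame of seat_c between -0.005 and 0.005 m and angle between the x axis of column_1 and the x axis of seat_c, either way round below 0.08 rad) or (x of column_2 in the frame of seat_c between -0.009 and 0.009 m and y of column_2 in the frame of seat_c between -0.005 and 0.005 m and z of column_2 in the frame of seat_c between -0.005 and 0.005 m and angle between the x axis of column_2 and the x axis of seat_c, either way round below 0.08 rad) or (x of column_3 in the frame of seat_c between -0.009 and 0.009 m and y of column_3 in the frame of seat_c between -0.005 and 0.005 m and z of column_3 in the frame of seat_c between -0.005 and 0.005 m and angle between the x axis of column_3 and the x axis of seat_c, either way round below 0.08 rad)))) and value of joint each of keeper_a, keeper_c below 0.15 rad and value of joint keeper_b above 1.4 rad and not (distance between column_1 and seat_b below 0.05 m) and not (distance between column_2 and seat_b below 0.05 m) and not (distance between column_3 and seat_b below 0.05 m) and linear speed of each of column_1, column_2, column_3 below 0.02 m/s); the robot touches nothing.
It fails at once if a bystander was moved by more than 30 mm (distance of any of jar, spanner from where it was at the start of the episode above 0.03 m).
It fails at once if a keeper was slammed (faster than 5 rad/s) ((velocity of joint keeper_a above 5 rad/s or velocity of joint keeper_a below -5 rad/s) or (velocity of joint keeper_b above 5 rad/s or velocity of joint keeper_b below -5 rad/s) or (velocity of joint keeper_c above 5 rad/s or velocity of joint keeper_c below -5 rad/s)).
Of column_1, column_2, column_3 only 1 to 3 are there at a start; the rules pass over those that are not, and their reading is None.
At some moment in a run one of column_1, column_2, column_3 may be knocked a few centimetres aside while the robot is not near it.
Once in a run the grip may slacken for a moment while it holds something.
It also fails if it takes over 210 s, if anything falls off the work surface, if the arm or the gripper's body presses on something with over 40 N, if the wrist force passes 120 N, or if a joint passes its speed limit or range.

## Working session

There is one attempt and no reset: what is moved stays moved. The work goes in short steps, Python scripts to look and compute and a shell command to move; the robot and the scene stay as the last step left them, time stands still between calls to the robot, and variables do not carry over. Pictures are saved under pics/ and viewed, at most 14 in all, crops included, and the job is handed in when it is done.

```bash
ls; mkdir -p pics; python3 - <<'E'
from workcell import telemetry, vision
import cv2
print(telemetry.get_obs())
for n in ("scene","top"):
    c=vision.camera(n); cv2.imwrite(f"pics/{n}0.png",c["img"][:,:,::-1]); print(n,{k:v for k,v in c.items() if k!="img"})
E
```

```text
pics
{'clock': 0.0, 'joint_pos': array([-1.21903663e+00,  2.41396058e-01,  3.68970543e-03,  1.33519154e+00,
        8.85425250e-06,  1.57079683e+00]), 'joint_vel': array([ 0.00012513, -0.00125331,  0.000799  , -0.00125357, -0.0001882 ,
        0.00082698]), 'tau': array([-4.11477067e-04, -3.72312856e+01,  2.52410907e+01,  1.68127078e-02,
       -5.11708572e-05,  4.23197051e-06]), 'eef_pos': array([ 0.17205518, -0.46877681,  0.23040823]), 'tool_rot': array([ 9.84572471e-01,  1.74974129e-01, -1.79501950e-04, -1.03534884e-03]), 'ft_force': array([ 0.00569926, -0.42220924, -0.22816485]), 'ft_torque': array([-0.00416288,  0.02459006, -0.02799976]), 'grasp_force': 0.0, 'grip_width': 0.08546790421644058}
scene {'fov_y': 44.603502218457784, 'cx': 302.0085528623485, 'cy': 191.85602481566974, 'D': array([-0.05053425,  0.        ,  0.        ,  0.        ,  0.        ]), 'pose': array([[-0.88413167,  0.19678174, -0.42377841, -0.10776561],
       [-0.46718971, -0.38533867,  0.79576874,  1.19946495],
       [-0.00670545,  0.90154925,  0.43262452,  0.73785552],
       [ 0.        ,  0.        ,  0.        ,  1.        ]])}
top {'fov_y': 48.91703773062066, 'cx': 318.5061784087839, 'cy': 196.13571511354635, 'D': array([-0.04001377,  0.        ,  0.        ,  0.        ,  0.        ]), 'pose': array([[ 0.01284203,  0.99304631, -0.11702182,  0.40756956],
       [-0.99977715,  0.01079099, -0.01814376, -0.05838975],
       [-0.01675481,  0.11722874,  0.99296359,  1.2258044 ],
       [ 0.        ,  0.        ,  0.        ,  1.        ]])}
```

View pics/top0.png

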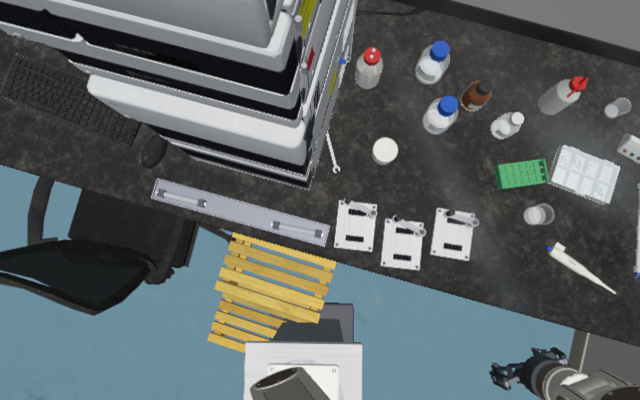

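View pics/scene0.png

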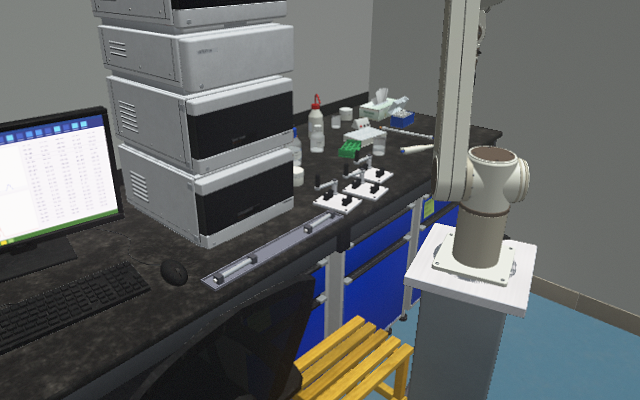

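The top view shows two columns in the tray, near (184,198) and (297,229). The three stands are at about (355,225), (402,243) and (453,233), all with their keepers shut. The jar is at (385,151) and the spanner at (333,150).

```bash
cat > h.py <<'E'
import numpy as np, cv2
from workcell import telemetry, vision
from scipy.spatial.transform import Rotation as R
def cam(n):
    c=vision.camera(n); f=200/np.tan(np.radians(c["fov_y"]/2))
    c["K"]=np.array([[f,0,c["cx"]],[0,f,c["cy"]],[0,0,1]]); return c
def ray(c,uv):
    p=cv2.undistortPoints(np.array(uv,float).reshape(-1,1,2),c["K"],c["D"]).reshape(-1,2)
    d=np.c_[p[:,0],-p[:,1],-np.ones(len(p))]@c["pose"][:3,:3].T
    return c["pose"][:3,3],d
def plane(c,uv,z):
    o,d=ray(c,uv); return o+d*((z-o[2])/d[:,2])[:,None]
def proj(c,P):
    q=(np.array(P,float).reshape(-1,3)-c["pose"][:3,3])@c["pose"][:3,:3]
    q=q*[1,-1,-1]
    return cv2.projectPoints(q,np.zeros(3),np.zeros(3),c["K"],c["D"])[0].reshape(-1,2)
def plan(target,yaw=None):
    """shift in tool axes (units of .3 m) from measured pose; tool yaw = world angle of closing line y"""
    o=telemetry.get_obs(); r=R.from_quat(o["tool_rot"])
    s=r.inv().apply(np.array(target)-o["eef_pos"])/.3
    y=r.as_matrix()[:,1]; a=np.degrees(np.arctan2(y[1],y[0]))
    print("pos",o["eef_pos"].round(4),"yaw_y",round(a,2),"tilt",r.as_matrix()[:,2].round(4),"shift units",s.round(4), "F",o["ft_force"].round(1))
    if yaw is not None:
        d=(yaw-a+90)%180-90   # world ccw; tool z is down => turn -d
        print("turn z units",round(-d/360,4),"rows>=",int(np.ceil(abs(d)/7.16)))
E
python3 - <<'E'
from h import *
c=cam("top"); im=c["img"]
m=(im.min(2)>195).astype(np.uint8); m[:190]=0; m[280:]=0; m[:,:330]=0; m[:,490:]=0
m=cv2.morphologyEx(m,cv2.MORPH_CLOSE,np.ones((9,9),np.uint8))
for k in cv2.findContours(m,cv2.RETR_EXTERNAL,cv2.CHAIN_APPROX_NONE)[0]:
    if cv2.contourArea(k)<300: continue
    r=cv2.minAreaRect(plane(c,k.reshape(-1,2),.01)[:,:2].astype(np.float32)); print("stand",np.round(r[0],4),np.round(r[1],4),r[2])
cv2.imwrite("pics/crop.png",cv2.resize(im[165:285,140:490],None,fx=2.28,fy=2.28,interpolation=cv2.INTER_CUBIC)[:,:,::-1])
for u in [(184,198),(297,229),(155,180),(328,245),(330,222),(312,188)]: print(u,plane(c,[u],.014).round(3))
s=cam("scene")["img"]; cv2.imwrite("pics/crop2.png",cv2.resize(s[140:290,190:410],None,fx=3.6,fy=3.6,interpolation=cv2.INTER_CUBIC)[:,:,::-1])
E
```

```text
stand [ 0.4215 -0.2669] [0.1042 0.1264] 84.10919952392578
stand [ 0.4506 -0.4066] [0.103  0.1267] 80.98197937011719
stand [ 0.4699 -0.1382] [0.1038 0.1282] 84.13375091552734
(184, 198) [[0.541 0.34  0.014]]
(297, 229) [[0.459 0.022 0.014]]
(155, 180) [[0.591 0.426 0.014]]
(328, 245) [[ 0.416 -0.064  0.014]]
(330, 222) [[ 0.479 -0.069  0.014]]
(312, 188) [[ 0.573 -0.018  0.014]]
```

View pics/crop.png

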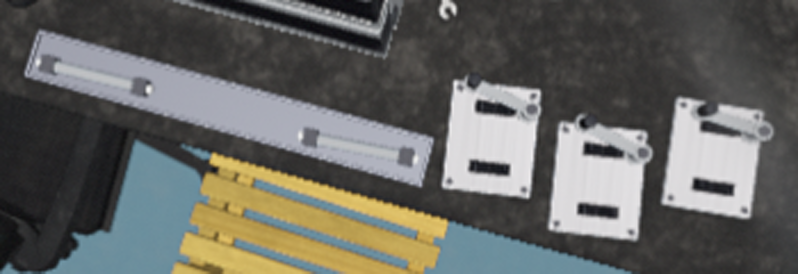

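The crop shows the base plates cleanly. The knobs are dark blobs at crop (472,82), (583,121) and (705,108), with the bars turned a little open. Next I fit keeper angles on the known 75 mm circle.

```bash
python3 - <<'E'
from h import *
c=cam("top"); im=c["img"]
S={"1":(.4699,-.1382,-5.87),"2":(.4215,-.2669,-5.89),"3":(.4506,-.4066,-9.02)}
px={"1":(471,81),"2":(583,121),"3":(704,107)}
for k,(x,y,a) in S.items():
    r=np.radians(a); M=np.array([[np.cos(r),-np.sin(r)],[np.sin(r),np.cos(r)]]); p=M@[.036,-.040]+[x,y]
    u=np.array(px[k])/2.28+[140,165]
    # dark centroid near
    g=im.max(2).astype(int); yy,xx=np.mgrid[:400,:640]; w=(g<75)&(np.hypot(xx-u[0],yy-u[1])<6)
    u2=np.array([xx[w].mean(),yy[w].mean()])
    for uu,z in((u,.102),(u2,.095)):
        q=plane(c,[uu],z)[0,:2]; l=M.T@(q-p); th=np.arctan2(l[0],l[1])
        print(k,"piv",p.round(4),"knob",q.round(4),"r",np.hypot(*l).round(4),"theta",th.round(3),"knobfit",(p+M@[.075*np.sin(th),.075*np.cos(th)]).round(4))
    print("seat",x,y, "proj seat corners", proj(c,[[*(M@[.065,.053]+[x,y]),.01],[*(M@[-.065,-.053]+[x,y]),.01]]).round(1))
    print(proj(c,[[*p,.06]]).round(1), w.sum(),u2.round(1))
# columns: bright tube mask in tray
for u in ((184,198),(297,229)):
    pass
E
```

```text
1 piv [ 0.5016 -0.1817] knob [ 0.5294 -0.1101] r 0.0768 theta 0.268 knobfit [ 0.5288 -0.1118]
1 piv [ 0.5016 -0.1817] knob [ 0.5366 -0.1112] r 0.0787 theta 0.358 knobfit [ 0.5349 -0.1145]
seat 0.4699 -0.1382 proj seat corners [[338.6 200.2]
 [371.8 251.4]]
[[372.8 212.9]] 48 [346.9 198.1]
2 piv [ 0.4532 -0.3104] knob [ 0.4857 -0.2358] r 0.0814 theta 0.309 knobfit [ 0.4832 -0.2416]
2 piv [ 0.4532 -0.3104] knob [ 0.4911 -0.2387] r 0.0811 theta 0.384 knobfit [ 0.4883 -0.2441]
seat 0.4215 -0.2669 proj seat corners [[385.  218.1]
 [419.  269.8]]
[[421.5 231.8]] 46 [396.4 216.2]
3 piv [ 0.4799 -0.4517] knob [ 0.5029 -0.3718] r 0.0832 theta 0.123 knobfit [ 0.5007 -0.3797]
3 piv [ 0.4799 -0.4517] knob [ 0.5067 -0.3737] r 0.0826 theta 0.173 knobfit [ 0.5042 -0.3808]
seat 0.4506 -0.4066 proj seat corners [[436.8 207.4]
 [468.4 260.4]]
[[474.7 222.2]] 34 [448.7 210.7]
```

```bash
python3 - <<'E'
from h import *
plan([.529,-.112,.20],-22)
plan([.485,-.24,.20],-22)
plan([.503,-.377,.20],-16)
E
```

```text
pos [ 0.1722 -0.4691  0.2309] yaw_y -69.84 tilt [-3.e-04  1.e-03 -1.e+00] shift units [ 1.5267 -0.7075  0.1036] F [0.4 0.1 0.3]
turn z units -0.1329 rows>= 7
pos [ 0.1722 -0.4691  0.2309] yaw_y -69.84 tilt [-3.e-04  1.e-03 -1.e+00] shift units [ 1.242  -0.3575  0.1033] F [0.4 0.1 0.3]
turn z units -0.1329 rows>= 7
pos [ 0.1722 -0.4691  0.2309] yaw_y -69.84 tilt [-3.e-04  1.e-03 -1.e+00] shift units [1.1409 0.0919 0.1028] F [0.4 0.1 0.3]
turn z units -0.1496 rows>= 8
```

```bash
python3 -m inch '[[[0,0,0],[0.114,0.0092,0.01],-1],[[0,0,0],[0.114,0.0092,0.01],-1],[[0,0,0],[0.114,0.0092,0.01],-1],[[0,0,0],[0.114,0.0092,0.01],-1],[[0,0,0],[0.114,0.0092,0.01],-1],[[0,0,0],[0.114,0.0092,0.01],-1],[[0,0,0],[0.114,0.0092,0.01],-1],[[0,0,0],[0.114,0.0092,0.01],-1],[[0,0,0],[0.114,0.0092,0.01],-1],[[0,0,0],[0.114,0.0092,0.01],-1]]'
python3 -m inch '[[[0,0,-0.0187],[0,0,0],-1],[[0,0,-0.0187],[0,0,0],-1],[[0,0,-0.0187],[0,0,0],-1],[[0,0,-0.0187],[0,0,0],-1],[[0,0,-0.0187],[0,0,0],-1],[[0,0,-0.0187],[0,0,0],-1],[[0,0,-0.0187],[0,0,0],-1],[[0,0,-0.0187],[0,0,0],-1],[[0,0,0],[0,0,0],-1]]'
python3 - <<'E'
from h import *
plan([.503,-.377,.20],-16)
c=cam("wrist"); cv2.imwrite("pics/w1.png",c["img"][:,:,::-1])
print(c["pose"].round(3))
print(proj(c,[[.503,-.377,.102],[.4799,-.4517,.06],[.4506,-.4066,.03]]))
E
```

```text
clock: 1.08
eef_pos: [0.5043, -0.3766, 0.2009]
tool_rot: [0.985, 0.175, -0.0, -0.0]
ft_force: [-0.3, -1.1, -0.4]
grip_width: 0.0855
grasp_force: 0.0
clock: 1.83
eef_pos: [0.5028, -0.3774, 0.201]
tool_rot: [0.798, 0.603, -0.0, -0.0]
ft_force: [0.3, 0.1, -0.3]
grip_width: 0.0851
grasp_force: 0.0
pos [ 0.5028 -0.3774  0.201 ] yaw_y -15.88 tilt [-5.e-04  4.e-04 -1.e+00] shift units [0.0014 0.0004 0.0032] F [ 0.3  0.1 -0.3]
turn z units 0.0003 rows>= 1
[[ 0.962  0.261  0.079  0.523]
 [-0.273  0.921  0.28  -0.306]
 [-0.    -0.291  0.957  0.344]
 [ 0.     0.     0.     1.   ]]
[[316.46035432 195.17831492]
 [314.69383448 252.6930894 ]
 [279.58521898 212.52996895]]
```

View pics/w1.png

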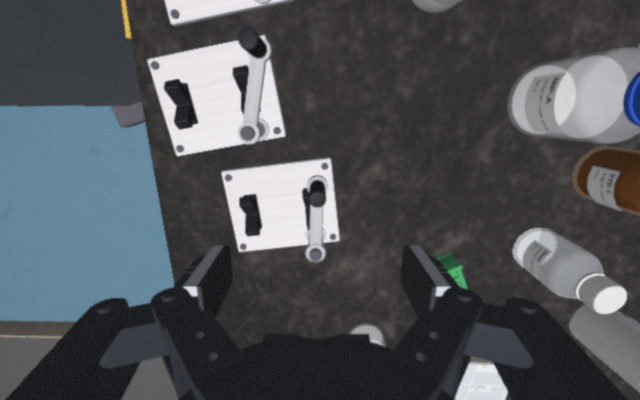

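The wrist view shows the S3 knob top at about (317,190), its pivot at (316,254), and the S2 knob top at (249,37). That agrees with my projections.

```bash
python3 - <<'E'
from h import *
c=cam("wrist"); g=c["img"].max(2)
m=(g<60).astype(np.uint8); 
n,l,st,ce=cv2.connectedComponentsWithStats(m)
for i in range(1,n):
    if 60<st[i][4]<1500 and ce[i][1]<240: print(st[i],ce[i].round(1))
print(plane(c,[(317,190),(248,38),],.102).round(4), plane(c,[(316,254),(252,132)],.06).round(4))
E
```

```text
[603   0  37  45 773] [624.1  14.7]
[575  31  17  21 118] [582.7  41. ]
[599  32  18  11  90] [607.1  36.5]
[234  67  13  42 270] [241.   80.1]
[165  81  32  48 831] [181.1 104. ]
[542 137  52  29 566] [570.3 147.5]
[588 149  52  22 594] [614.9 157. ]
[304 181  21  43 257] [312.7 193.6]
[241 196  20  39 519] [251.1 214.4]
[[ 0.5048 -0.3727  0.102 ]
 [ 0.4877 -0.2437  0.102 ]] [[ 0.4805 -0.4536  0.06  ]
 [ 0.4576 -0.3112  0.06  ]]
```

```bash
python3 -m inch '[[[0,0,0.004],[0,0,0],0.06],[[0,0,0],[0,0,0],0.06],[[0,0,0],[0,0,0],0.06],[[0,0,0],[0,0,0.09],0.06],[[0,0,0],[0,0,0.09],0.06],[[0,0,0],[0,0,0.09],0.06],[[0,0,0],[0,0,0.09],0.06],[[0,0,0],[0,0,0.09],0.06],[[0,0,0],[0,0,0],0.45],[[0,0,0],[0,0,0],0.45]]'
python3 -m inch '[[[0,0,0],[0,0,0],0.45],[[0,0,0],[0,0,0],0.45]]'
python3 - <<'E'
from h import *
c=cam("wrist"); cv2.imwrite("pics/w2.png",c["img"][:,:,::-1])
E
```

```text
clock: 2.77
eef_pos: [0.5016, -0.3765, 0.0648]
tool_rot: [0.806, 0.592, -0.001, -0.002]
ft_force: [1.2, -0.1, 0.5]
grip_width: 0.0236
grasp_force: 0.0
clock: 2.93
eef_pos: [0.5044, -0.3786, 0.0689]
tool_rot: [0.806, 0.592, 0.001, 0.002]
ft_force: [0.4, -0.1, 1.3]
grip_width: 0.0236
grasp_force: 0.0
```

View pics/w2.png

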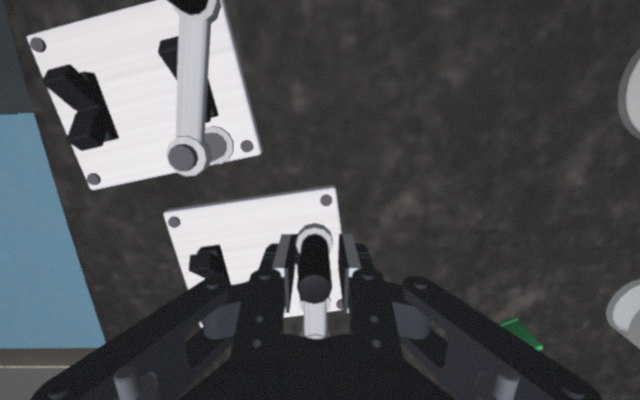

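The S3 knob, near (315,265), stands centred between the pads with the bar below. Next I swing it out slowly.

```bash
python3 -m inch '[[[0,0,0.00833],[-0.00034,0.0131,0.003],0.45],[[0,0,0.00833],[-0.00034,0.0131,0.003],0.45],[[0,0,0.00833],[-0.00034,0.0131,0],0.45],[[0,0,0.00833],[-0.00034,0.0131,0],0.45],[[0,0,0.00833],[-0.00034,0.0131,0],0.45]]'
python3 -m inch '[[[0,0,0.00833],[-0.00034,0.0131,0],0.45],[[0,0,0.00833],[-0.00034,0.0131,0],0.45],[[0,0,0.00833],[-0.00034,0.0131,0],0.45],[[0,0,0.00833],[-0.00034,0.0131,0],0.45],[[0,0,0.00833],[-0.00034,0.0131,0],0.45]]'
python3 - <<'E'
from h import *
plan([.5,-.4,.066]); print(telemetry.get_obs()["ft_torque"])
E
```

```text
clock: 3.4
eef_pos: [0.5172, -0.3845, 0.0664]
tool_rot: [0.877, 0.48, -0.002, -0.002]
ft_force: [-10.4, 5.4, 8.7]
grip_width: 0.0237
grasp_force: 6.0
clock: 3.82
eef_pos: [0.5329, -0.396, 0.0664]
tool_rot: [0.932, 0.362, -0.002, -0.003]
ft_force: [-8.8, 8.2, 7.9]
grip_width: 0.0237
grasp_force: 6.0
pos [ 0.5329 -0.396   0.0664] yaw_y -47.57 tilt [-0.0049  0.0042 -1.    ] shift units [-0.0898 -0.0642  0.0018] F [-8.8  8.2  7.9]
[ 1.55228127  1.85404565 -0.01261449]
```

S3 gives about 12 N tangentially, so it is the stiff one. Continuing to fully out.

```bash
python3 -m inch '[[[0,0,0.00833],[-0.00034,0.0131,0],0.45],[[0,0,0.00833],[-0.00034,0.0131,0],0.45],[[0,0,0.00833],[-0.00034,0.0131,0],0.45],[[0,0,0.00833],[-0.00034,0.0131,0],0.45],[[0,0,0.00833],[-0.00034,0.0131,0],0.45],[[0,0,0.00833],[-0.00034,0.0131,0],0.45],[[0,0,0.00833],[-0.00034,0.0131,0],0.45],[[0,0,0.00833],[-0.00034,0.0131,0],0.45],[[0,0,0.00833],[-0.00034,0.0131,0],0.45]]'
python3 -m inch '[[[0,0,0.00833],[-0.00034,0.0131,0],0.45],[[0,0,0.00833],[-0.00034,0.0131,0],0.45],[[0,0,0.00833],[-0.00034,0.0131,0],0.45],[[0,0,0.00833],[-0.00034,0.0131,0],0.45],[[0,0,0.00833],[-0.00034,0.0131,0],0.45],[[0,0,0.00833],[-0.00034,0.0131,0],0.45],[[0,0,0.00833],[-0.00034,0.0131,0],0.45],[[0,0,0.00833],[-0.00034,0.0131,0],0.45],[[0,0,0.00833],[-0.00034,0.0131,0],0.45],[[0,0,0],[0,0,0],0.45]]'
python3 - <<'E'
from h import *
plan([.5,-.4,.066])
o=telemetry.get_obs()["eef_pos"][:2]-[.480,-.4525]; print(np.hypot(*o), np.degrees(np.arctan2(o[0],o[1]))-9)
E
```

```text
clock: 4.57
eef_pos: [0.5521, -0.4249, 0.0665]
tool_rot: [0.991, 0.135, -0.0, -0.004]
ft_force: [-3.5, 10.3, 5.9]
grip_width: 0.0236
grasp_force: 6.0
clock: 5.4
eef_pos: [0.5568, -0.4601, 0.0666]
tool_rot: [0.995, -0.099, 0.002, -0.003]
ft_force: [2.9, 10.2, 3.1]
grip_width: 0.0235
grasp_force: 5.3
pos [ 0.5568 -0.4601  0.0666] yaw_y -101.31 tilt [ 0.005   0.0062 -1.    ] shift units [-0.2248 -0.1592  0.0022] F [ 2.9 10.2  3.1]
0.07713080838926246 86.62586486123061
```

```bash
python3 -m inch '[[[0,0,0],[0,0,0],0],[[0,0,0],[0,0,0],0],[[0,0,0],[0,0,-0.1],0],[[0,0,0],[0,0,-0.1],0],[[0,0,0],[0,0,-0.13],0],[[0,0,-0.019],[0,0,-0.13],0],[[0,0,-0.019],[0,0,0],0],[[0,0,-0.019],[0,0,0],0],[[0,0,-0.019],[0,0,0],0],[[0,0,-0.019],[0,0,0],0]]'
python3 -m inch '[[[0,0,-0.019],[0,0,0],0],[[0,0,-0.019],[0,0,0],0],[[0,0,-0.019],[0,0,0],0],[[0,0,-0.019],[0,0,0],0],[[0,0,-0.019],[0,0,0],0],[[0,0,-0.019],[0,0,0],0],[[0,0,0],[0,0,0],0]]'
python3 - <<'E'
from h import *
plan([.487,-.243,.11],-25)
c=cam("top"); cv2.imwrite("pics/crop3.png",cv2.resize(c["img"][165:285,330:490],None,fx=4,fy=4,interpolation=cv2.INTER_CUBIC)[:,:,::-1])
E
```

```text
clock: 6.23
eef_pos: [0.554, -0.4649, 0.2042]
tool_rot: [0.98, 0.2, 0.001, 0.001]
ft_force: [-0.6, -0.6, -0.3]
grip_width: 0.0426
grasp_force: 0.0
clock: 6.82
eef_pos: [0.5539, -0.4648, 0.2036]
tool_rot: [0.848, 0.529, 0.0, 0.001]
ft_force: [-0.9, -0.8, 0.4]
grip_width: 0.0425
grasp_force: 0.0
pos [ 0.5539 -0.4648  0.2036] yaw_y -26.09 tilt [ 0.0012 -0.0016 -1.    ] shift units [ 0.5662 -0.5259  0.3107] F [-0.9 -0.8  0.4]
turn z units -0.003 rows>= 1
```

```bash
python3 -m inch '[[[0,0,-0.003],[0.0708,-0.0657,0],0],[[0,0,0],[0.0708,-0.0657,0],0],[[0,0,0],[0.0708,-0.0657,0],0],[[0,0,0],[0.0708,-0.0657,0],0],[[0,0,0],[0.0708,-0.0657,0],0],[[0,0,0],[0.0708,-0.0657,0],0],[[0,0,0],[0.0708,-0.0657,0],0],[[0,0,0],[0.0708,-0.0657,0],0],[[0,0,0],[0,0,0],0]]'
python3 - <<'E'
from h import *
plan([.487,-.243,.067],-25)
c=cam("wrist"); cv2.imwrite("pics/w3.png",c["img"][:,:,::-1]); print(proj(c,[[.487,-.243,.102]]))
E
```

```text
clock: 7.62
eef_pos: [0.4817, -0.2389, 0.2033]
tool_rot: [0.844, 0.537, 0.0, -0.001]
ft_force: [-1.0, -0.0, -0.8]
grip_width: 0.0423
grasp_force: 0.0
pos [ 0.4817 -0.2389  0.2033] yaw_y -25.06 tilt [-0.0012  0.002  -1.    ] shift units [-0.0055  0.0225  0.4544] F [-1.  -0.  -0.8]
turn z units -0.0002 rows>= 1
[[323.84786239 196.51493375]]
```

View pics/w3.png

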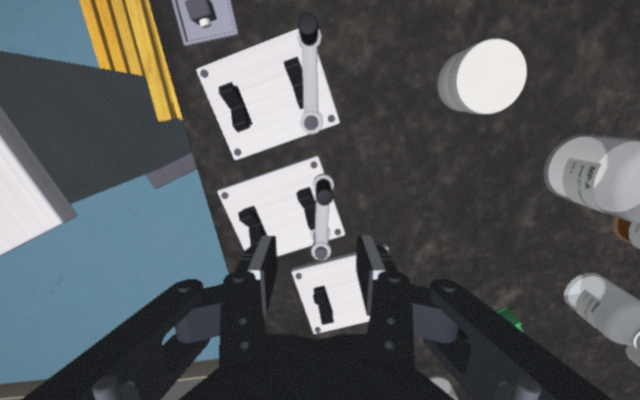

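The S2 knob top is at (324,192), within 4 px of the prediction. The S1 knob top is at (308,26).

```bash
python3 -m inch '[[[0,0,0],[0,0.0215,0.09],0],[[0,0,0],[0,0,0.09],0],[[0,0,0],[0,0,0.09],0],[[0,0,0],[0,0,0.09],0],[[0,0,0],[0,0,0.094],0],[[0,0,0],[0,0,0],0.45],[[0,0,0],[0,0,0],0.45],[[0,0,0],[0,0,0],0.45],[[0,0,0],[0,0,0],0.45]]'
python3 -m inch '[[[0,0,0.00833],[-0.00034,0.0131,0],0.45],[[0,0,0.00833],[-0.00034,0.0131,0],0.45],[[0,0,0.00833],[-0.00034,0.0131,0],0.45],[[0,0,0.00833],[-0.00034,0.0131,0],0.45],[[0,0,0.00833],[-0.00034,0.0131,0],0.45],[[0,0,0.00833],[-0.00034,0.0131,0],0.45]]'
python3 - <<'E'
from h import *
plan([.5,-.4,.066])
o=telemetry.get_obs()["eef_pos"][:2]-[.455,-.311]; print(np.hypot(*o), np.degrees(np.arctan2(o[0],o[1]))-5.9)
E
```

```text
clock: 8.42
eef_pos: [0.4911, -0.247, 0.0684]
tool_rot: [0.844, 0.536, 0.001, 0.002]
ft_force: [-0.8, 0.4, -0.7]
grip_width: 0.0237
grasp_force: 0.2
clock: 8.92
eef_pos: [0.5104, -0.2598, 0.0686]
tool_rot: [0.918, 0.397, 0.001, 0.001]
ft_force: [-0.7, 0.2, -1.3]
grip_width: 0.0234
grasp_force: 0.3
pos [ 0.5104 -0.2598  0.0686] yaw_y -43.24 tilt [ 0.0032 -0.0018 -1.    ] shift units [-0.3643  0.2949  0.0095] F [-0.7  0.2 -1.3]
0.07546111668689559 41.35454292931421
```

S2 turns freely, under 1 N. Continuing to fully out, then rising.

```bash
python3 -m inch '[[[0,0,0.00833],[-0.00034,0.0131,0],0.45],[[0,0,0.00833],[-0.00034,0.0131,0],0.45],[[0,0,0.00833],[-0.00034,0.0131,0],0.45],[[0,0,0.00833],[-0.00034,0.0131,0],0.45],[[0,0,0.00833],[-0.00034,0.0131,0],0.45],[[0,0,0.00833],[-0.00034,0.0131,0],0.45],[[0,0,0.00833],[-0.00034,0.0131,0],0.45],[[0,0,0.00833],[-0.00034,0.0131,0],0.45]]'
python3 -m inch '[[[0,0,0.00833],[-0.00034,0.0131,0],0.45],[[0,0,0.00833],[-0.00034,0.0131,0],0.45],[[0,0,0.00833],[-0.00034,0.0131,0],0.45],[[0,0,0.00833],[-0.00034,0.0131,0],0.45],[[0,0,0.00833],[-0.00034,0.0131,0],0.45],[[0,0,0.00833],[-0.00034,0.0131,0],0.45],[[0,0,0.00833],[-0.00034,0.0131,0],0.45],[[0,0,0.00833],[-0.00034,0.0131,0],0.45],[[0,0,0],[0,0,0],0.45],[[0,0,0],[0,0,0],0.45]]'
python3 - <<'E'
from h import *
plan([.5,-.4,.066])
o=telemetry.get_obs()["eef_pos"][:2]-[.455,-.311]; print(np.hypot(*o), np.degrees(np.arctan2(o[0],o[1]))-5.9)
E
```

```text
clock: 9.58
eef_pos: [0.5283, -0.2854, 0.0687]
tool_rot: [0.98, 0.197, 0.001, 0.001]
ft_force: [-0.6, -0.2, -0.5]
grip_width: 0.0236
grasp_force: 0.3
clock: 10.42
eef_pos: [0.5339, -0.316, 0.0682]
tool_rot: [1.0, -0.009, 0.001, 0.001]
ft_force: [-0.4, -0.2, 0.8]
grip_width: 0.0235
grasp_force: 0.0
pos [ 0.5339 -0.316   0.0682] yaw_y -91.0 tilt [ 0.0029 -0.0018 -1.    ] shift units [-0.1082  0.2819  0.0074] F [-0.4 -0.2  0.8]
0.07907729713963398 87.73056395307897
```

```bash
python3 -m inch '[[[0,0,0],[0,0,0],0],[[0,0,0],[0,0,0],0],[[0,0,0],[0,0,-0.1],0],[[0,0,0],[0,0,-0.1],0],[[0,0,0],[0,0,-0.13],0],[[0,0,-0.019],[0,0,-0.12],0],[[0,0,-0.019],[0,0,0],0],[[0,0,-0.019],[0,0,0],0],[[0,0,-0.019],[0,0,0],0],[[0,0,-0.019],[0,0,0],0]]'
python3 -m inch '[[[0,0,-0.019],[0,0,0],0],[[0,0,-0.019],[0,0,0],0],[[0,0,-0.019],[0,0,0],0],[[0,0,-0.019],[0,0,0],0],[[0,0,-0.019],[0,0,0],0],[[0,0,0],[0,0,0],0]]'
python3 - <<'E'
from h import *
plan([.531,-.115,.203],-22)
E
```

```text
clock: 11.25
eef_pos: [0.533, -0.315, 0.202]
tool_rot: [0.957, 0.289, 0.0, 0.0]
ft_force: [0.3, -0.2, -0.4]
grip_width: 0.0427
grasp_force: 0.0
clock: 11.75
eef_pos: [0.5329, -0.315, 0.2015]
tool_rot: [0.831, 0.556, 0.0, 0.0]
ft_force: [-0.1, -0.1, -0.3]
grip_width: 0.0427
grasp_force: 0.0
pos [ 0.5329 -0.315   0.2015] yaw_y -22.5 tilt [ 1.e-04 -1.e-04 -1.e+00] shift units [ 0.6134 -0.2609 -0.0052] F [-0.1 -0.1 -0.3]
turn z units -0.0014 rows>= 1
```

```bash
python3 -m inch '[[[0,0,-0.001],[0.0876,-0.0373,0],0],[[0,0,0],[0.0876,-0.0373,0],0],[[0,0,0],[0.0876,-0.0373,0],0],[[0,0,0],[0.0876,-0.0373,0],0],[[0,0,0],[0.0876,-0.0373,0],0],[[0,0,0],[0.0876,-0.0373,0],0],[[0,0,0],[0.0876,-0.0373,0],0],[[0,0,0],[0,0,0],0]]'
python3 - <<'E'
from h import *
plan([.531,-.115,.067],-22)
c=cam("wrist"); cv2.imwrite("pics/w4.png",c["img"][:,:,::-1]); print(proj(c,[[.531,-.115,.102],[.5016,-.1817,.06]]))
np.set_printoptions(suppress=True); print(c["pose"].tolist(),c["K"].tolist())
E
```

```text
clock: 12.42
eef_pos: [0.53, -0.1106, 0.2017]
tool_rot: [0.83, 0.558, 0.001, -0.001]
ft_force: [0.5, 0.5, 0.3]
grip_width: 0.0425
grasp_force: 0.0
pos [ 0.53   -0.1106  0.2017] yaw_y -22.13 tilt [-1.0e-04  2.2e-03 -1.0e+00] shift units [-0.0131  0.009   0.4489] F [0.5 0.5 0.3]
turn z units -0.0004 rows>= 1
[[319.25417971 199.56993709]
 [316.66221704 251.62022152]]
[[0.9266822114616773, 0.3597263525096569, 0.10888999159974795, 0.5576532474057257], [-0.37584564929421255, 0.8872123613959919, 0.2675710628837869, -0.042230376659964285], [-0.00035618409128542356, -0.28887917387074785, 0.9573654976218055, 0.34499404032164455], [0.0, 0.0, 0.0, 1.0]] [[290.81501215207015, 0.0, 316.1321951696524], [0.0, 290.81501215207015, 195.06069304474272], [0.0, 0.0, 1.0]]
```

View pics/w4.png

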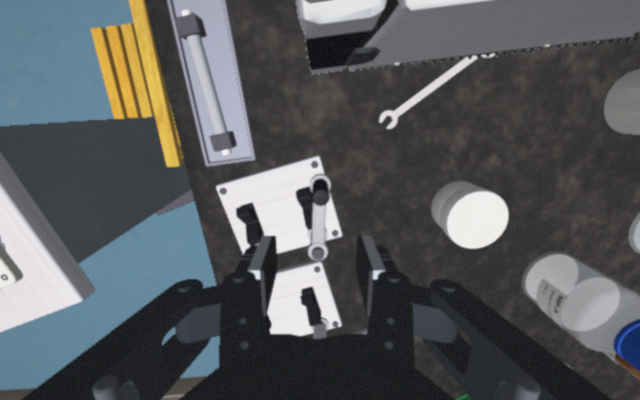

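The S1 knob top is at (320,190) and its pivot at (317,252), so the tool is aligned. Descending and swinging.

```bash
python3 -m inch '[[[0,0,0],[0,0.007,0.09],0],[[0,0,0],[0,0,0.09],0],[[0,0,0],[0,0,0.09],0],[[0,0,0],[0,0,0.09],0],[[0,0,0],[0,0,0.09],0],[[0,0,0],[0,0,0],0.45],[[0,0,0],[0,0,0],0.45],[[0,0,0],[0,0,0],0.45],[[0,0,0],[0,0,0],0.45]]'
python3 -m inch '[[[0,0,0.00833],[-0.00034,0.0131,0],0.45],[[0,0,0.00833],[-0.00034,0.0131,0],0.45],[[0,0,0.00833],[-0.00034,0.0131,0],0.45],[[0,0,0.00833],[-0.00034,0.0131,0],0.45],[[0,0,0.00833],[-0.00034,0.0131,0],0.45],[[0,0,0.00833],[-0.00034,0.0131,0],0.45]]'
python3 - <<'E'
from h import *
plan([.5,-.4,.066])
o=telemetry.get_obs()["eef_pos"][:2]-[.5016,-.1830]; print(np.hypot(*o), np.degrees(np.arctan2(o[0],o[1]))-5.9)
E
```

```text
clock: 13.22
eef_pos: [0.534, -0.1168, 0.0685]
tool_rot: [0.831, 0.557, 0.001, 0.002]
ft_force: [0.6, -0.9, -0.2]
grip_width: 0.0235
grasp_force: 0.0
clock: 13.72
eef_pos: [0.5537, -0.1287, 0.0685]
tool_rot: [0.908, 0.419, 0.001, 0.001]
ft_force: [-0.1, 0.4, -0.3]
grip_width: 0.0234
grasp_force: 0.3
pos [ 0.5537 -0.1287  0.0685] yaw_y -40.45 tilt [ 3.3e-03 -8.0e-04 -1.0e+00] shift units [-0.8043  0.4504  0.0085] F [-0.1  0.4 -0.3]
0.07524668270000066 37.93397687598083
```

Free as well. 17 more rows to fully out.

```bash
python3 -m inch '[[[0,0,0.00833],[-0.00034,0.0131,0],0.45],[[0,0,0.00833],[-0.00034,0.0131,0],0.45],[[0,0,0.00833],[-0.00034,0.0131,0],0.45],[[0,0,0.00833],[-0.00034,0.0131,0],0.45],[[0,0,0.00833],[-0.00034,0.0131,0],0.45],[[0,0,0.00833],[-0.00034,0.0131,0],0.45],[[0,0,0.00833],[-0.00034,0.0131,0],0.45],[[0,0,0.00833],[-0.00034,0.0131,0],0.45],[[0,0,0.00833],[-0.00034,0.0131,0],0.45]]'
python3 -m inch '[[[0,0,0.00833],[-0.00034,0.0131,0],0.45],[[0,0,0.00833],[-0.00034,0.0131,0],0.45],[[0,0,0.00833],[-0.00034,0.0131,0],0.45],[[0,0,0.00833],[-0.00034,0.0131,0],0.45],[[0,0,0.00833],[-0.00034,0.0131,0],0.45],[[0,0,0.00833],[-0.00034,0.0131,0],0.45],[[0,0,0.00833],[-0.00034,0.0131,0],0.45],[[0,0,0.00833],[-0.00034,0.0131,0],0.45],[[0,0,0],[0,0,0],0.45],[[0,0,0],[0,0,0],0.45]]'
python3 -m inch '[[[0,0,0],[0,0,0],0],[[0,0,0],[0,0,0],0],[[0,0,0],[0,0,-0.1],0],[[0,0,0],[0,0,-0.1],0],[[0,0,0],[0,0,-0.13],0],[[0,0,0],[0,0,-0.12],-1],[[0,0,0],[-0.1,0,0],-1],[[0,0,0],[-0.1,0,0],-1],[[0,0,0],[-0.1,0,0],-1],[[0,0,0],[-0.1,0,0],-1]]'
python3 - <<'E'
from h import *
plan([.459,.022,.2])
c=cam("top"); im=c["img"]; cv2.imwrite("pics/t2.png",cv2.resize(im[165:285,140:490],None,fx=2.28,fy=2.28,interpolation=cv2.INTER_CUBIC)[:,:,::-1])
E
```

```text
clock: 14.47
eef_pos: [0.5743, -0.157, 0.0685]
tool_rot: [0.981, 0.196, 0.002, 0.001]
ft_force: [-0.4, 0.7, -0.1]
grip_width: 0.0237
grasp_force: 0.3
clock: 15.3
eef_pos: [0.58, -0.1877, 0.0681]
tool_rot: [1.0, -0.011, 0.001, 0.0]
ft_force: [-0.4, 1.0, 0.1]
grip_width: 0.0232
grasp_force: 0.0
clock: 16.13
eef_pos: [0.4578, -0.1842, 0.2017]
tool_rot: [1.0, -0.01, 0.0, 0.0]
ft_force: [0.4, -1.7, 0.1]
grip_width: 0.0858
grasp_force: 0.0
pos [ 0.4578 -0.1842  0.2017] yaw_y -91.19 tilt [ 8.e-04 -4.e-04 -1.e+00] shift units [-0.0104 -0.6874  0.0053] F [ 0.4 -1.7  0.1]
```

View pics/t2.png

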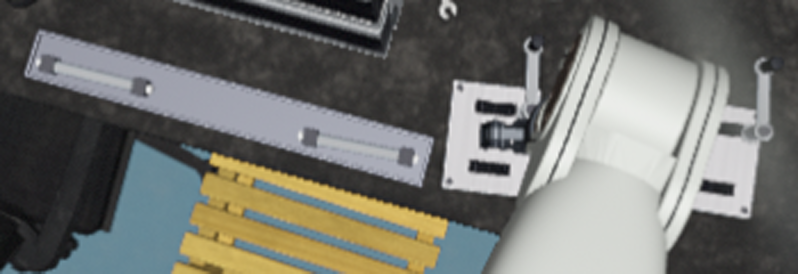

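The crop shows the S1 keeper out (knob at (533,47)) and the S3 keeper out (knob at (766,68)). Both columns are unmoved, with end fittings at (309,135)/(408,157) and (47,63)/(142,87).

```bash
python3 - <<'E'
from h import *
c=cam("top"); im=c["img"].astype(int)
for a,b in (((309,135),(408,157)),((47,63),(143,88))):
    P=plane(c,[np.array(q)/2.28+[140,165] for q in (a,b)],.02)[:,:2]; v=P[1]-P[0]
    print("mid",P.mean(0).round(4),"len",np.hypot(*v).round(4),"yaw",np.degrees(np.arctan2(v[1],v[0])).round(1))
plan([.459,.022,.2],-75)
for z in (.0,): print("tray/tower", plane(c,[(155,180),(150,197),(328,245),(332,224)],.009).round(3).tolist(), plane(c,[(312,188),(187,152)],0).round(3).tolist())
E
```

```text
mid [0.4583 0.0209] len 0.1222 yaw -101.8
mid [0.54   0.3451] len 0.1239 yaw -103.7
pos [ 0.454  -0.1836  0.2012] yaw_y -91.31 tilt [-0.0042  0.0012 -1.    ] shift units [ 0.001  -0.6854  0.0047] F [-0.  -0.2  0.5]
turn z units -0.0453 rows>= 3
tray/tower [[0.592, 0.428, 0.009], [0.543, 0.439, 0.009], [0.416, -0.064, 0.009], [0.474, -0.074, 0.009]] [[0.575, -0.017, 0.0], [0.675, 0.343, 0.0]]
```

```bash
python3 -m inch '[[[0,0,0],[0,-0.138,0],-1],[[0,0,0],[0,-0.138,0],-1],[[0,0,0],[0,-0.138,0],-1],[[0,0,0],[0,-0.138,0],-1],[[0,0,0],[0,-0.133,0],-1],[[0,0,-0.0184],[0,0,0],-1],[[0,0,-0.0184],[0,0,0],-1],[[0,0,-0.0184],[0,0,0],-1],[[0,0,-0.0184],[0,0,0],-1],[[0,0,-0.0184],[0,0,0],-1]]'
python3 -m inch '[[[0,0,-0.0184],[0,0,0],-1],[[0,0,-0.0184],[0,0,0],-1],[[0,0,-0.0184],[0,0,0],-1],[[0,0,-0.0184],[0,0,0],-1],[[0,0,-0.0184],[0,0,0],-1],[[0,0,-0.0184],[0,0,0],-1],[[0,0,-0.0184],[0,0,0],-1],[[0,0,0],[0,0,0],-1]]'
python3 - <<'E'
from h import *
plan([.4583,.0209,.2],-11.8)
c=cam("wrist"); cv2.imwrite("pics/w5.png",c["img"][:,:,::-1]); print(proj(c,[[.4583,.0209,.014]]))
E
```

```text
clock: 17.07
eef_pos: [0.4642, 0.0044, 0.2016]
tool_rot: [0.957, 0.289, 0.002, -0.006]
ft_force: [0.7, 0.5, 0.4]
grip_width: 0.0848
grasp_force: 0.0
clock: 17.73
eef_pos: [0.4641, 0.0041, 0.2016]
tool_rot: [0.768, 0.64, 0.005, -0.005]
ft_force: [0.4, 0.3, 0.4]
grip_width: 0.0853
grasp_force: 0.0
pos [0.4641 0.0041 0.2016] yaw_y -10.34 tilt [ 7.000e-04  1.380e-02 -9.999e-01] shift units [ 0.0514 -0.0291  0.006 ] F [0.4 0.3 0.4]
turn z units 0.004 rows>= 1
[[308.87921203 162.3128034 ]]
```

View pics/w5.png

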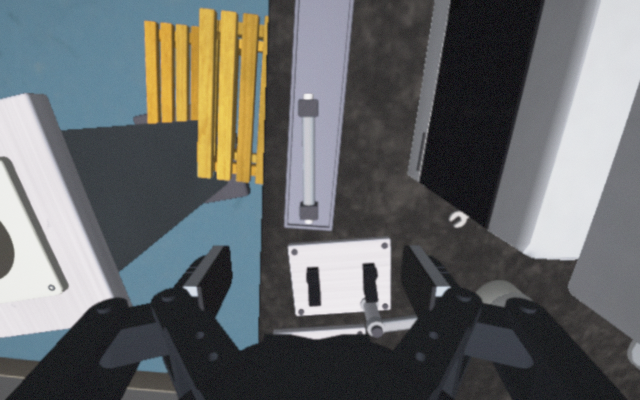

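Column 2 shows at (309,158), fittings at (308,106) and (309,211), within 4 px of the prediction.

```bash
cat >> h.py <<'E'
def plan2(target,yaw):
    "turn rotvec units and shift units (tool axes now) to target with tool exactly down"
    o=telemetry.get_obs(); r=R.from_quat(o["tool_rot"])
    y=r.as_matrix()[:,1]; a=np.degrees(np.arctan2(y[1],y[0])); d=(yaw-a+90)%180-90; a=np.radians(a+d)
    Y=np.array([np.cos(a),np.sin(a),0]); Z=np.array([0,0,-1.]); g=R.from_matrix(np.c_[np.cross(Y,Z),Y,Z])
    t=(r.inv()*g).as_rotvec()/(2*np.pi); s=r.inv().apply(np.array(target)-o["eef_pos"])/.3
    s2=g.inv().apply(np.array(target)-o["eef_pos"])/.3
    print("pos",o["eef_pos"].round(4),"turn",t.round(4),"shift now",s.round(4),"shift after turn",s2.round(4),"F",o["ft_force"].round(1),"w",round(o["grip_width"],4),"gf",o["grasp_force"])
E
python3 - <<'E'
from h import *
c=cam("wrist")
P=plane(c,[(308.5,106),(309.5,211)],.02)[:,:2]; v=P[1]-P[0]; m=P.mean(0); a=np.degrees(np.arctan2(v[1],v[0]))
print(m,a,np.hypot(*v)); 
m=plane(c,[(309,158)],.014)[0]; print(m)
plan2([m[0],m[1],.011],a+90)
E
```

```text
[0.45901105 0.02324824] -100.37201209662456 0.11919889620631949
[0.45932134 0.0257588  0.014     ]
pos [0.4639 0.0041 0.2015] turn [-0.0003 -0.0022 -0.0007] shift now [ 0.0595 -0.027   0.6359] shift after turn [ 0.0683 -0.028   0.635 ] F [ 0.2  0.2 -0.3] w 0.0853 gf 0.0
```

```bash
python3 -m inch '[[[-0.0003,-0.0022,0.001],[0,0,0],-1],[[0,0,0],[0.061,-0.028,0],-1],[[0,0,0],[0,0,0.12],-1],[[0,0,0],[0,0,0.12],-1],[[0,0,0],[0,0,0.12],-1],[[0,0,0],[0,0,0.12],-1],[[0,0,0],[0,0,0],-0.1],[[0,0,0],[0,0,0],-0.1],[[0,0,0],[0,0,0],-0.1]]'
python3 - <<'E'
from h import *
plan2([.459,.0235,.010],-11)
c=cam("wrist"); print(proj(c,[[.459,.0235,.014]])); cv2.imwrite("pics/w6.png",c["img"][:,:,::-1])
E
```

```text
clock: 18.58
eef_pos: [0.4599, 0.0235, 0.0589]
tool_rot: [0.771, 0.637, 0.0, 0.0]
ft_force: [-0.2, 1.0, 0.8]
grip_width: 0.0516
grasp_force: 0.0
pos [0.4599 0.0235 0.0589] turn [0.0002 0.     0.0003] shift now [-0.0005 -0.003   0.1629] shift after turn [-0.0005 -0.0028  0.1629] F [-0.2  1.   0.8] w 0.0516 gf 0.0
[[315.02023956 218.661203  ]]
```

View pics/w6.png

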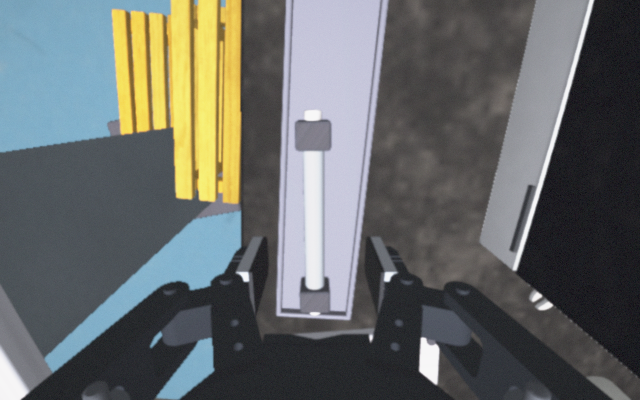

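The column lies between the pads, fittings at (313,134) and (315,295). Lowering and gripping.

```bash
python3 -m inch '[[[0,0,0],[0,-0.003,0.08],-0.1],[[0,0,0],[0,0,0.06],-0.1],[[0,0,0],[0,0,0.02],-0.1],[[0,0,0],[0,0,0],-0.1],[[0,0,0],[0,0,0],1],[[0,0,0],[0,0,0],1],[[0,0,0],[0,0,0],1],[[0,0,0],[0,0,0],1],[[0,0,0],[0,0,0],1],[[0,0,0],[0,0,0],1]]'
python3 -m inch '[[[0,0,0],[0,0,-0.06],1],[[0,0,0],[0,0,-0.1],1],[[0,0,0],[0,0,-0.12],1],[[0,0,0],[0,0,-0.12],1],[[0,0,0],[0,0,-0.12],1],[[0,0,0],[0,0,0],1]]'
python3 - <<'E'
from h import *
plan2([.4699,-.1382,.15],-95.9)
E
```

```text
clock: 19.47
eef_pos: [0.4591, 0.0236, 0.011]
tool_rot: [0.771, 0.637, 0.001, 0.001]
ft_force: [-0.8, 0.3, 5.7]
grip_width: 0.0114
grasp_force: 58.6
clock: 19.97
eef_pos: [0.4626, 0.0238, 0.1733]
tool_rot: [0.771, 0.637, 0.005, 0.004]
ft_force: [1.0, -0.8, -1.4]
grip_width: 0.0115
grasp_force: 59.0
pos [0.4626 0.0238 0.1733] turn [ 0.0014 -0.002   0.2362] shift now [-0.526   0.1246  0.0777] shift after turn [0.0797 0.5346 0.0776] F [ 1.  -0.8 -1.4] w 0.0115 gf 58.97129774093628
```

```bash
python3 -m inch '[[[0.0014,-0.002,0.0197],[0,0,0],1],[[0,0,0.0197],[0,0,0],1],[[0,0,0.0197],[0,0,0],1],[[0,0,0.0197],[0,0,0],1],[[0,0,0.0197],[0,0,0],1],[[0,0,0.0197],[0,0,0],1],[[0,0,0.0197],[0,0,0],1],[[0,0,0.0197],[0,0,0],1],[[0,0,0.0197],[0,0,0],1],[[0,0,0.0197],[0,0,0],1]]'
python3 -m inch '[[[0,0,0.0197],[0,0,0],1],[[0,0,0.0195],[0,0,0],1],[[0,0,0],[0.013,0.09,0],1],[[0,0,0],[0.013,0.09,0],1],[[0,0,0],[0.013,0.09,0],1],[[0,0,0],[0.013,0.09,0],1],[[0,0,0],[0.013,0.09,0],1],[[0,0,0],[0.013,0.085,0],1],[[0,0,0],[0,0,0],1]]'
python3 - <<'E'
from h import *
plan2([.4699,-.1382,.15],-95.9)
c=cam("wrist"); cv2.imwrite("pics/w7.png",c["img"][:,:,::-1])
print(proj(c,[[.4699,-.1382,.01]]))
E
```

```text
clock: 20.8
eef_pos: [0.4575, 0.0235, 0.1654]
tool_rot: [0.998, 0.069, -0.007, 0.005]
ft_force: [-0.5, -0.2, -1.9]
grip_width: 0.011
grasp_force: 59.0
clock: 21.55
eef_pos: [0.4722, -0.1825, 0.1615]
tool_rot: [1.0, -0.028, -0.006, -0.01]
ft_force: [-0.3, 0.0, -2.1]
grip_width: 0.0112
grasp_force: 59.1
pos [ 0.4722 -0.1825  0.1615] turn [-0.003   0.0019  0.0076] shift now [-0.0152 -0.1463  0.0412] shift after turn [-0.0227 -0.1461  0.0382] F [-0.3  0.  -2.1] w 0.0112 gf 59.064645767211914
[[276.75506908 183.31037759]]
```

View pics/w7.png

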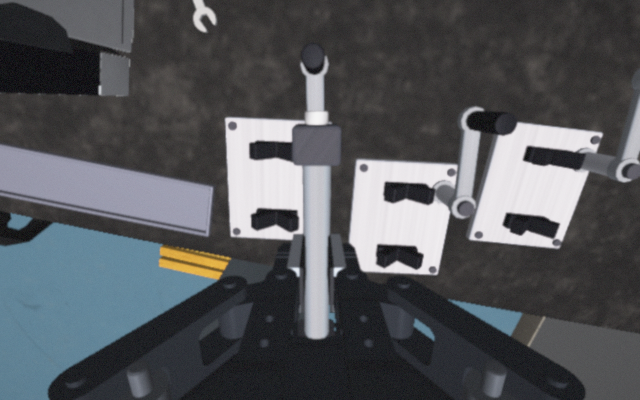

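The column is held lengthwise along the stands, fitting at (316,145). All three keepers stand out, with the S2 knob at (490,121). The tool overshot in y, so I re-read its pose.

```bash
python3 -m inch '[[[0,0,0],[0,0,0],1],[[0,0,0],[0,0,0],1]]'
python3 - <<'E'
from h import *
plan2([.4699,-.1382,.15],-95.9)
print(telemetry.get_obs()["joint_pos"].round(3))
c=cam("wrist")
# stand from wrist: V block line, base corners z=.01 S1 left col corners & S2
P=plane(c,[(233,127),(237,232),(364,168),(455,173),(354,268),(434,270)],.01); print(P.round(4))
print(plane(c,[(276,150),(276,219)],.037).round(4),plane(c,[(409,191),(400,257)],.037).round(4))
E
```

```text
clock: 21.77
eef_pos: [0.4714, -0.1775, 0.1614]
tool_rot: [1.0, -0.025, -0.006, -0.011]
ft_force: [0.1, -0.0, -0.5]
grip_width: 0.0107
grasp_force: 59.1
pos [ 0.4714 -0.1775  0.1614] turn [-0.0035  0.0022  0.0085] shift now [-0.0108 -0.1298  0.0411] shift after turn [-0.0183 -0.1299  0.0381] F [ 0.1 -0.  -0.5] w 0.0107 gf 59.063923358917236
[-0.37   0.305 -0.095  1.191  0.017  2.821]
[[ 0.5284 -0.0942  0.01  ]
 [ 0.4144 -0.0832  0.01  ]
 [ 0.4809 -0.2239  0.01  ]
 [ 0.4717 -0.3175  0.01  ]
 [ 0.3641 -0.2126  0.01  ]
 [ 0.3578 -0.3045  0.01  ]]
[[ 0.5074 -0.1396  0.037 ]
 [ 0.4392 -0.1334  0.037 ]] [[ 0.4627 -0.2631  0.037 ]
 [ 0.392  -0.2574  0.037 ]]
```

```bash
python3 -m inch '[[[-0.0035,0.0022,0.0085],[0,0,0],1],[[0,0,0],[-0.005,-0.043,0],1],[[0,0,0],[-0.005,-0.043,0],1],[[0,0,0],[-0.005,-0.043,0],1],[[0,0,0],[0,0,0],1],[[0,0,0],[0,0,0],1]]'
python3 - <<'E'
from h import *
plan2([.4705,-.1378,.10],-95.6)
c=cam("wrist"); cv2.imwrite("pics/w8.png",c["img"][:,:,::-1])
o=telemetry.get_obs(); r=R.from_quat(o["tool_rot"])
for s in (-1,1): print(proj(c,[o["eef_pos"]+r.apply([s*.059,0,-.0035])]), proj(c,[o["eef_pos"]+r.apply([s*.05,0,-.0035])]))
E
```

```text
clock: 22.32
eef_pos: [0.4712, -0.1376, 0.1617]
tool_rot: [0.999, -0.05, 0.0, 0.0]
ft_force: [-0.7, 0.3, -1.2]
grip_width: 0.011
grasp_force: 59.1
pos [ 0.4712 -0.1376  0.1617] turn [ 0.0001 -0.     -0.0004] shift now [-0.0024  0.001   0.2057] shift after turn [-0.0023  0.0011  0.2057] F [-0.7  0.3 -1.2] w 0.011 gf 59.09654080867767
[[316.95561652 339.92222014]] [[317.0016851  327.63892635]]
[[317.69138164 139.09607495]] [[317.62394649 157.92410242]]
```

View pics/w8.png

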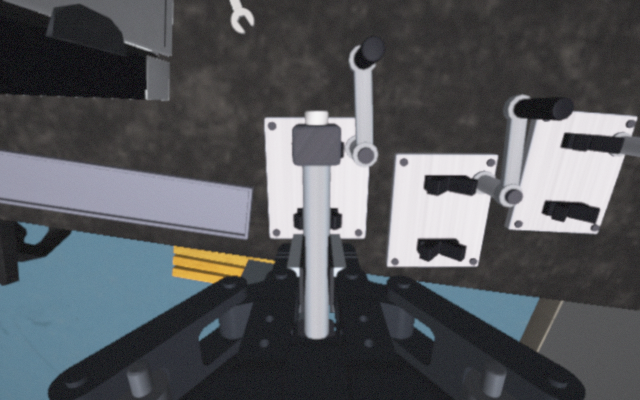

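The held column's front fitting is at (317,145), directly above S1 (screws at (272,127), (276,232) and (360,233)). Next I compute the stand centres and the offset of the column in the hand.

```bash
python3 - <<'E'
from h import *
c=cam("wrist")
P=plane(c,[(272,127),(360,233),(276,232)],.01)[:,:2]; print("S1",P[:2].mean(0),"yaw",np.degrees(np.arctan2(*(P[0]-P[2])[::-1])))
P=plane(c,[(404,162),(490,162),(392,261),(474,261)],.01)[:,:2]; print("S2",P.mean(0),P[[0,3]].mean(0),P[[1,2]].mean(0),"yaw",np.degrees(np.arctan2(*(P[0]-P[2])[::-1])))
print("S1 near V", plane(c,[(318,217)],.037).round(4), "S2 V",plane(c,[(450,185),(442,249)],.037).round(4))
o=telemetry.get_obs(); r=R.from_quat(o["tool_rot"])
print("top face edges inner/outer",proj(c,[o["eef_pos"]+r.apply([x,0,-.0145]) for x in (.05,.068)]).round(1), "tube ends", proj(c,[o["eef_pos"]+r.apply([x,0,-.0035]) for x in (.074,)]).round(1))
g=c["img"].mean(2); print(g[105:175:3,317].astype(int))
E
```

```text
S1 [ 0.46893532 -0.14059031] yaw -5.998828164063961
S2 [ 0.42081289 -0.26871163] [ 0.42046854 -0.26998959] [ 0.42115725 -0.26743366] yaw -7.567034952700798
S1 near V [[ 0.4414 -0.1373  0.037 ]] S2 V [[ 0.4612 -0.2664  0.037 ]
 [ 0.3935 -0.2605  0.037 ]]
top face edges inner/outer [[317.3 162.3]
 [317.5 120.9]] tube ends [[317.4 106.5]]
[ 52  53 191 244 244 244 239  73  93 102 100  99 100  99  99 102 101 100
 104 103 138 202 201 198]
```

```bash
python3 -m inch '[[[0,0,0.0005],[-0.003,0.006,0.1],1],[[0,0,0],[0,0,0.1],1],[[0,0,0],[0,0,0.1],1],[[0,0,0],[0,0,0.06],1],[[0,0,0],[0,0,0],1],[[0,0,0],[0,0,0],1]]'
python3 - <<'E'
from h import *
plan2([.4705,-.1395,.028],-96)
E
```

```text
clock: 22.92
eef_pos: [0.4694, -0.1412, 0.0529]
tool_rot: [0.999, -0.054, -0.001, 0.0]
ft_force: [-0.5, -0.8, -0.9]
grip_width: 0.011
grasp_force: 59.1
pos [ 0.4694 -0.1412  0.0529] turn [ 0.      0.0004 -0.0004] shift now [ 0.0033 -0.006   0.0828] shift after turn [ 0.0032 -0.0059  0.0828] F [-0.5 -0.8 -0.9] w 0.011 gf 59.06215846538544
```

```bash
python3 -m inch '[[[0,0,0],[0.003,-0.006,0.02],1],[[0,0,0],[0,0,0.02],1],[[0,0,0],[0,0,0.02],1],[[0,0,0],[0,0,0.015],1],[[0,0,0],[0,0,0],1],[[0,0,0],[0,0,0],1]]'
python3 - <<'E'
from h import *
plan2([.4705,-.1395,.027],-96)
E
```

```text
clock: 23.42
eef_pos: [0.4711, -0.1394, 0.0309]
tool_rot: [0.999, -0.053, -0.0, 0.0]
ft_force: [0.4, 0.5, -1.4]
grip_width: 0.0113
grasp_force: 59.1
pos [ 0.4711 -0.1394  0.0309] turn [ 0.0001  0.     -0.0003] shift now [-0.0019  0.0007  0.0129] shift after turn [-0.0019  0.0007  0.0129] F [ 0.4  0.5 -1.4] w 0.0113 gf 59.06116247177124
```

```bash
python3 -m inch '[[[0,0,0],[0,0,0.006],1],[[0,0,0],[0,0,0.006],1],[[0,0,0],[0,0,0.004],1],[[0,0,0],[0,0,0],1]]'
python3 -m inch '[[[0,0,0],[0,0,0],0.5],[[0,0,0],[0,0,0],0.2],[[0,0,0],[0,0,0],0],[[0,0,0],[0,0,0],0],[[0,0,0],[0,0,-0.06],0],[[0,0,0],[0,0,-0.1],0],[[0,0,0],[0,0,-0.12],0],[[0,0,0],[0,0,-0.12],0],[[0,0,0],[0,0,-0.12],0],[[0,0,0],[0,0,0],0]]'
python3 - <<'E'
from h import *
plan2([.54,.34,.2],-14)
c=cam("wrist"); cv2.imwrite("pics/w9.png",c["img"][:,:,::-1])
E
```

```text
clock: 23.75
eef_pos: [0.4719, -0.139, 0.0269]
tool_rot: [0.999, -0.053, 0.001, -0.0]
ft_force: [-0.5, 2.6, 2.7]
grip_width: 0.0113
grasp_force: 59.7
clock: 24.58
eef_pos: [0.4755, -0.1407, 0.1898]
tool_rot: [0.999, -0.054, 0.007, 0.002]
ft_force: [0.8, -0.7, 0.2]
grip_width: 0.0425
grasp_force: 0.0
pos [ 0.4755 -0.1407  0.1898] turn [ 0.002  -0.0014 -0.2282] shift now [ 0.0428 -1.6161 -0.039 ] shift after turn [ 1.6068 -0.1792 -0.0341] F [ 0.8 -0.7  0.2] w 0.0425 gf 0.0
```

View pics/w9.png

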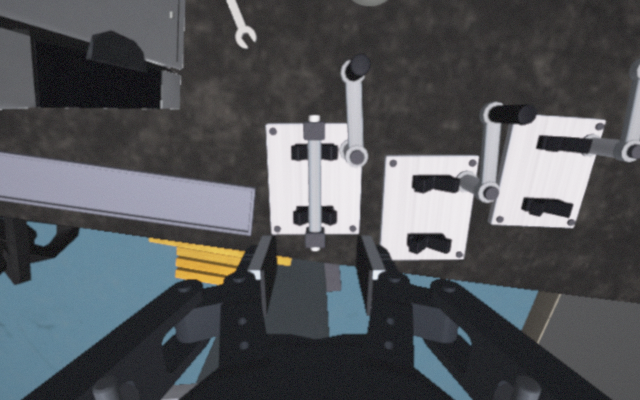

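Column 2 is seated in S1: fittings at (315,130) and (315,240), outside the V blocks at (314,152) and (315,215). Next I go for the other column and locate it again by mask.

```bash
python3 -m inch '[[[0.002,-0.0014,-0.0175],[0,0,0],0],[[0,0,-0.0175],[0,0,0],0],[[0,0,-0.0175],[0,0,0],0],[[0,0,-0.0175],[0,0,0],0],[[0,0,-0.0175],[0,0,0],0],[[0,0,-0.0175],[0,0,0],0],[[0,0,-0.0175],[0,0,0],0],[[0,0,-0.0175],[0,0,0],0],[[0,0,-0.0175],[0,0,0],0],[[0,0,-0.0175],[0,0,0],0]]'
python3 -m inch '[[[0,0,-0.0175],[0,0,0],0],[[0,0,-0.0175],[0,0,0],0],[[0,0,-0.0175],[0,0,0],0],[[0,0,0],[0,0,0],-1],[[0,0,0],[0,0,0],-1]]'
python3 - <<'E'
from h import *
plan2([.475,.10,.2],-14); plan2([.50,.33,.2],-14)
c=cam("top"); im=c["img"]; hsv=cv2.cvtColor(im,cv2.COLOR_RGB2HSV)
m=np.zeros((400,640),np.uint8); q=np.int32([[160,181],[326,226],[322,240],[156,194]]); cv2.fillPoly(m,[q],1)
g=im.max(2); d=((g<125)&(m>0)).astype(np.uint8)
n,l,st,ce=cv2.connectedComponentsWithStats(d)
for i in range(1,n):
    if st[i][4]>8: print(st[i],ce[i].round(1),plane(c,[ce[i]],.018).round(4))
E
```

```text
clock: 25.47
eef_pos: [0.4703, -0.1391, 0.1806]
tool_rot: [0.878, 0.478, -0.002, -0.008]
ft_force: [0.2, 0.3, -0.1]
grip_width: 0.0429
grasp_force: 0.0
clock: 25.88
eef_pos: [0.4706, -0.1392, 0.1811]
tool_rot: [0.79, 0.613, 0.0, -0.008]
ft_force: [-0.3, -0.1, -0.2]
grip_width: 0.0653
grasp_force: 0.0
pos [ 0.4706 -0.1392  0.1811] turn [-0.002  -0.0016 -0.0011] shift now [ 0.7765 -0.1845 -0.0531] shift after turn [ 0.7772 -0.1785 -0.0631] F [-0.3 -0.1 -0.2] w 0.0653 gf 0.0
pos [ 0.4706 -0.1392  0.1811] turn [-0.002  -0.0016 -0.0011] shift now [ 1.5398 -0.2943 -0.0441] shift after turn [ 1.5412 -0.2831 -0.0631] F [-0.3 -0.1 -0.2] w 0.0653 gf 0.0
[157 189  10   8  43] [160.7 192.2] [[0.5562 0.4059 0.018 ]]
[198 199   8   9  47] [201.1 202.7] [[0.5281 0.29   0.018 ]]
```

```bash
python3 -m inch '[[[-0.002,-0.0016,-0.001],[0,0,0],-1],[[0,0,0],[0.11,-0.0202,-0.0045],-1],[[0,0,0],[0.11,-0.0202,-0.0045],-1],[[0,0,0],[0.11,-0.0202,-0.0045],-1],[[0,0,0],[0.11,-0.0202,-0.0045],-1],[[0,0,0],[0.11,-0.0202,-0.0045],-1],[[0,0,0],[0.11,-0.0202,-0.0045],-1],[[0,0,0],[0.11,-0.0202,-0.0045],-1]]'
python3 -m inch '[[[0,0,0],[0.11,-0.0202,-0.0045],-1],[[0,0,0],[0.11,-0.0202,-0.0045],-1],[[0,0,0],[0.11,-0.0202,-0.0045],-1],[[0,0,0],[0.11,-0.0202,-0.0045],-1],[[0,0,0],[0.11,-0.0202,-0.0045],-1],[[0,0,0],[0.11,-0.0202,-0.0045],-1],[[0,0,0],[0,0,0],-1],[[0,0,0],[0,0,0],-1]]'
python3 - <<'E'
from h import *
plan2([.542,.348,.06],-13.6)
E
```

```text
clock: 26.6
eef_pos: [0.4851, 0.0968, 0.1916]
tool_rot: [0.788, 0.616, 0.001, 0.001]
ft_force: [0.5, -0.3, -0.6]
grip_width: 0.0851
grasp_force: 0.0
clock: 27.27
eef_pos: [0.4971, 0.2978, 0.199]
tool_rot: [0.787, 0.618, 0.0, 0.001]
ft_force: [-1.1, -0.4, -0.0]
grip_width: 0.0854
grasp_force: 0.0
pos [0.4971 0.2978 0.199 ] turn [ 0.0004  0.0001 -0.0003] shift now [0.1983 0.1048 0.4634] shift after turn [0.1978 0.1062 0.4632] F [-1.1 -0.4 -0. ] w 0.0854 gf 0.0
```

```bash
python3 -m inch '[[[0,0,0],[0.099,0.053,0],-1],[[0,0,0],[0.099,0.053,0],-1],[[0,0,0],[0,0,0.116],-1],[[0,0,0],[0,0,0.116],-1],[[0,0,0],[0,0,0.116],-1],[[0,0,0],[0,0,0.116],-0.1],[[0,0,0],[0,0,0],-0.1],[[0,0,0],[0,0,0],-0.1]]'
python3 - <<'E'
from h import *
plan2([.542,.348,.010],-13.6)
c=cam("wrist"); im=c["img"]; cv2.imwrite("pics/w10.png",im[:,:,::-1]); print(proj(c,[[.542,.348,.014],[.5562,.4059,.014],[.5281,.29,.014]]).round(1))
d=(im.max(2)<130).astype(np.uint8)
n,l,st,ce=cv2.connectedComponentsWithStats(d)
for i in range(1,n):
    if 300<st[i][4]<4000 and 250<ce[i][0]<380: print(st[i],ce[i].round(1),plane(c,[ce[i]],.02).round(4))
g=im.mean(2).astype(int); print(g[210,270:370:4])
E
```

```text
clock: 27.93
eef_pos: [0.5412, 0.3436, 0.0584]
tool_rot: [0.788, 0.616, -0.003, 0.001]
ft_force: [-0.2, -0.1, 0.6]
grip_width: 0.0513
grasp_force: 0.0
pos [0.5412 0.3436 0.0584] turn [-0.0003  0.0008 -0.001 ] shift now [ 0.0156 -0.0006  0.1614] shift after turn [ 0.0148 -0.0008  0.1615] F [-0.2 -0.1  0.6] w 0.0513 gf 0.0
[[316.  212.3]
 [315.8 123.1]
 [316.6 286.9]]
[ 73  72  77 159 188 234 234 234 234 233 243 243 242 217 229 232 231 232
 232 231 231 230 228 193 163]
```

```bash
python3 - <<'E'
from h import *
im=cv2.imread("pics/w10.png"); g=im.mean(2).astype(int)
print([(r,g[r,315]) for r in range(90,330,4)])
print([(x,g[125,x]) for x in range(285,350,3)]); print([(x,g[290,x]) for x in range(285,350,3)])
E
```

```text
[(90, np.int64(235)), (94, np.int64(235)), (98, np.int64(235)), (102, np.int64(247)), (106, np.int64(247)), (110, np.int64(196)), (114, np.int64(141)), (118, np.int64(140)), (122, np.int64(144)), (126, np.int64(141)), (130, np.int64(141)), (134, np.int64(142)), (138, np.int64(138)), (142, np.int64(238)), (146, np.int64(242)), (150, np.int64(242)), (154, np.int64(241)), (158, np.int64(242)), (162, np.int64(242)), (166, np.int64(242)), (170, np.int64(242)), (174, np.int64(242)), (178, np.int64(242)), (182, np.int64(242)), (186, np.int64(242)), (190, np.int64(242)), (194, np.int64(243)), (198, np.int64(243)), (202, np.int64(243)), (206, np.int64(243)), (210, np.int64(242)), (214, np.int64(243)), (218, np.int64(243)), (222, np.int64(243)), (226, np.int64(243)), (230, np.int64(243)), (234, np.int64(243)), (238, np.int64(243)), (242, np.int64(243)), (246, np.int64(243)), (250, np.int64(243)), (254, np.int64(243)), (258, np.int64(243)), (262, np.int64(243)), (266, np.int64(243)), (270, np.int64(243)), (274, np.int64(243)), (278, np.int64(243)), (282, np.int64(203)), (286, np.int64(123)), (2
[... 487 characters left out ...]
, np.int64(141)), (324, np.int64(140)), (327, np.int64(136)), (330, np.int64(140)), (333, np.int64(234)), (336, np.int64(233)), (339, np.int64(233)), (342, np.int64(234)), (345, np.int64(233)), (348, np.int64(233))]
[(285, np.int64(210)), (288, np.int64(177)), (291, np.int64(228)), (294, np.int64(231)), (297, np.int64(231)), (300, np.int64(212)), (303, np.int64(136)), (306, np.int64(139)), (309, np.int64(142)), (312, np.int64(140)), (315, np.int64(140)), (318, np.int64(142)), (321, np.int64(141)), (324, np.int64(141)), (327, np.int64(143)), (330, np.int64(136)), (333, np.int64(225)), (336, np.int64(229)), (339, np.int64(228)), (342, np.int64(227)), (345, np.int64(229)), (348, np.int64(228))]
```

```bash
python3 - <<'E'
from h import *
c=cam("wrist")
P=plane(c,[(314,126),(317,294)],.025)[:,:2]; v=P[0]-P[1]; m=P.mean(0); a=np.degrees(np.arctan2(v[1],v[0])); print(P,m,a,np.hypot(*v))
plan2([*m,.010],a-90)
E
```

```text
[[0.55704677 0.40658644]
 [0.53052297 0.29145726]] [0.54378487 0.34902185] 77.02639545789808 0.11814499946468338
pos [0.5444 0.3461 0.0629] turn [ 0.0007 -0.0004 -0.0027] shift now [ 0.0085 -0.0052  0.1765] shift after turn [ 0.009  -0.0043  0.1765] F [ 0.3 -0.1  0.8] w 0.0471 gf 0.0
```

```bash
python3 -m inch '[[[0.0007,-0.0004,-0.002],[0.009,-0.004,0],-0.1],[[0,0,0],[0,0,0.09],-0.1],[[0,0,0],[0,0,0.05],-0.1],[[0,0,0],[0,0,0],-0.1],[[0,0,0],[0,0,0],-0.1]]'
python3 - <<'E'
from h import *
plan2([.5435,.3487,.0100],-13)
E
```

```text
clock: 28.45
eef_pos: [0.5428, 0.3493, 0.0198]
tool_rot: [0.783, 0.622, -0.001, -0.0]
ft_force: [0.4, -0.1, -0.2]
grip_width: 0.0467
grasp_force: 0.0
pos [0.5428 0.3493 0.0198] turn [-0.0002  0.0003 -0.0004] shift now [-0.0014  0.0028  0.0328] shift after turn [-0.0015  0.0028  0.0328] F [ 0.4 -0.1 -0.2] w 0.0467 gf 0.0
```

```bash
python3 -m inch '[[[0,0,0],[-0.001,0.002,0.015],-0.1],[[0,0,0],[0,0,0.014],-0.1],[[0,0,0],[0,0,0],-0.1],[[0,0,0],[0,0,0],1],[[0,0,0],[0,0,0],1],[[0,0,0],[0,0,0],1],[[0,0,0],[0,0,0],1],[[0,0,0],[0,0,0],1],[[0,0,0],[0,0,0],1]]'
python3 -m inch '[[[0,0,0],[0,0,-0.06],1],[[0,0,0],[0,0,-0.1],1],[[0,0,0],[0,0,-0.12],1],[[0,0,0],[0,0,-0.12],1],[[0,0,0],[0,0,-0.12],1],[[0,0,0],[0,0,0],1]]'
python3 - <<'E'
from h import *
plan2([.48,.30,.18],-13); plan2([.44,-.09,.18],-13)
E
```

```text
clock: 29.2
eef_pos: [0.5431, 0.3487, 0.0104]
tool_rot: [0.783, 0.622, -0.001, -0.0]
ft_force: [-0.1, 0.1, 4.1]
grip_width: 0.0113
grasp_force: 59.1
clock: 29.7
eef_pos: [0.5469, 0.3511, 0.1745]
tool_rot: [0.783, 0.621, 0.005, 0.001]
ft_force: [1.7, -0.5, -0.1]
grip_width: 0.0112
grasp_force: 58.8
pos [0.5469 0.3511 0.1745] turn [ 0.0012 -0.0012 -0.0004] shift now [-0.2163 -0.1784 -0.0213] shift after turn [-0.216  -0.1791 -0.0183] F [ 1.7 -0.5 -0.1] w 0.0112 gf 58.76040458679199
pos [0.5469 0.3511 0.1745] turn [ 0.0012 -0.0012 -0.0004] shift now [-1.5125 -0.0124 -0.03  ] shift after turn [-1.5127 -0.0166 -0.0183] F [ 1.7 -0.5 -0.1] w 0.0112 gf 58.76040458679199
```

```bash
python3 -m inch '[[[0.0012,-0.0012,0],[-0.108,-0.09,-0.01],1],[[0,0,0],[-0.108,-0.09,-0.01],1],[[0,0,0],[-0.108,0.0135,0],1],[[0,0,0],[-0.108,0.0135,0],1],[[0,0,0],[-0.108,0.0135,0],1],[[0,0,0],[-0.108,0.0135,0],1],[[0,0,0],[-0.108,0.0135,0],1],[[0,0,0],[-0.108,0.0135,0],1]]'
python3 -m inch '[[[0,0,0],[-0.108,0.0135,0],1],[[0,0,0],[-0.108,0.0135,0],1],[[0,0,0],[-0.108,0.0135,0],1],[[0,0,0],[-0.108,0.0135,0],1],[[0,0,0],[-0.108,0.0135,0],1],[[0,0,0],[-0.108,0.0135,0],1],[[0,0,0],[0,0,0],1],[[0,0,0],[0,0,0],1]]'
python3 - <<'E'
from h import *
plan2([.421,-.2665,.18],-96.5)
E
```

```text
clock: 30.37
eef_pos: [0.4556, 0.1024, 0.1735]
tool_rot: [0.783, 0.622, -0.007, -0.001]
ft_force: [1.1, -1.3, -0.9]
grip_width: 0.0113
grasp_force: 59.0
clock: 31.03
eef_pos: [0.4353, -0.0924, 0.1753]
tool_rot: [0.785, 0.62, -0.007, -0.001]
ft_force: [0.3, 0.8, -1.0]
grip_width: 0.0111
grasp_force: 59.0
pos [ 0.4353 -0.0924  0.1753] turn [-2.000e-04  2.500e-03  2.309e-01] shift now [-0.5756  0.0879 -0.0108] shift after turn [ 0.0185  0.5819 -0.0156] F [ 0.3  0.8 -1. ] w 0.0111 gf 58.97003173828125
```

```bash
python3 -m inch '[[[-0.0002,0.0025,0.0165],[0,0,0],1],[[0,0,0.0165],[0,0,0],1],[[0,0,0.0165],[0,0,0],1],[[0,0,0.0165],[0,0,0],1],[[0,0,0.0165],[0,0,0],1],[[0,0,0.0165],[0,0,0],1],[[0,0,0.0165],[0,0,0],1],[[0,0,0.0165],[0,0,0],1],[[0,0,0.0165],[0,0,0],1],[[0,0,0.0165],[0,0,0],1]]'
python3 -m inch '[[[0,0,0.0165],[0,0,0],1],[[0,0,0.0165],[0,0,0],1],[[0,0,0.0165],[0,0,0],1],[[0,0,0.0164],[0,0,0],1],[[0,0,0],[0,0,0],1],[[0,0,0],[0,0,0],1]]'
python3 - <<'E'
from h import *
plan2([.421,-.2665,.18],-96.5)
E
```

```text
clock: 31.87
eef_pos: [0.4358, -0.0895, 0.1754]
tool_rot: [0.989, 0.15, -0.003, -0.004]
ft_force: [-0.1, 0.4, -2.0]
grip_width: 0.0113
grasp_force: 58.9
clock: 32.37
eef_pos: [0.4358, -0.0899, 0.1755]
tool_rot: [0.999, -0.053, -0.004, -0.004]
ft_force: [-0.1, -0.5, -1.6]
grip_width: 0.0114
grasp_force: 58.9
pos [ 0.4358 -0.0899  0.1755] turn [-0.0011  0.0012  0.0013] shift now [ 0.0127  0.5904 -0.019 ] shift after turn [ 0.0177  0.5904 -0.015 ] F [-0.1 -0.5 -1.6] w 0.0114 gf 58.90267074108124
```

```bash
python3 -m inch '[[[-0.0011,0.0012,0.001],[0,0,0],1],[[0,0,0],[0.003,0.0835,0],1],[[0,0,0],[0.003,0.0835,0],1],[[0,0,0],[0.003,0.0835,0],1],[[0,0,0],[0.003,0.0835,0],1],[[0,0,0],[0.003,0.0835,0],1],[[0,0,0],[0.003,0.0835,0],1],[[0,0,0],[0.002,0.0835,0],1],[[0,0,0],[0,0,0],1],[[0,0,0],[0,0,0],1]]'
python3 - <<'E'
from h import *
plan2([.421,-.2665,.18],-96)
c=cam("wrist"); im=c["img"]; cv2.imwrite("pics/w11.png",im[:,:,::-1])
g=im.mean(2).astype(int); print([(r,int(g[r,317])) for r in range(96,180,3)])
o=telemetry.get_obs(); r=R.from_quat(o["tool_rot"])
print("inner/outer",proj(c,[o["eef_pos"]+r.apply([x,0,-.0145]) for x in (.05,.068)]).round(1), "end", proj(c,[o["eef_pos"]+r.apply([.074,0,-.0035])]).round(1))
print(np.array(c["pose"]).tolist())
E
```

```text
clock: 33.2
eef_pos: [0.4213, -0.2665, 0.1756]
tool_rot: [0.998, -0.058, 0.0, 0.0]
ft_force: [-0.4, -0.3, -1.9]
grip_width: 0.0115
grasp_force: 59.1
pos [ 0.4213 -0.2665  0.1756] turn [ 0.    -0.    -0.002] shift now [-0.0011 -0.     -0.0146] shift after turn [-0.0011 -0.     -0.0146] F [-0.4 -0.3 -1.9] w 0.0115 gf 59.07911539077759
[(96, 47), (99, 50), (102, 55), (105, 61), (108, 70), (111, 237), (114, 244), (117, 244), (120, 244), (123, 212), (126, 83), (129, 97), (132, 96), (135, 103), (138, 102), (141, 100), (144, 105), (147, 102), (150, 101), (153, 101), (156, 100), (159, 103), (162, 101), (165, 157), (168, 202), (171, 203), (174, 200), (177, 202)]
inner/outer [[314.  162.7]
 [313.9 121.4]] end [[314.  106.9]]
[[-0.11573896173890948, 0.9506092056982323, 0.288004567285617, 0.49456923074470077], [-0.9932794609617074, -0.11095270237870705, -0.03294556520205052, -0.27504852456514206], [0.000636527469748849, -0.2898821068583543, 0.9570621499966145, 0.3188126351852533], [0.0, 0.0, 0.0, 1.0]]
```

View pics/w11.png

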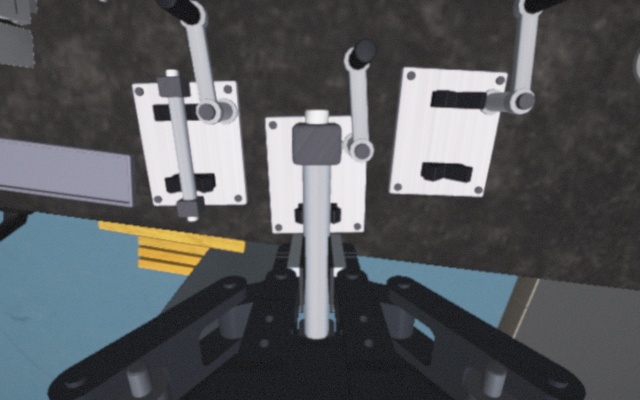

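The column is held over S2 (screws (273,125), (277,227), (358,227), near V block (318,213)). Column 2 is still seated in S1 and all keepers are out.

```bash
python3 - <<'E'
from h import *
c=cam("wrist")
P=plane(c,[(273,125),(358,227),(277,227)],.01)[:,:2]; m=P[:2].mean(0); a=np.degrees(np.arctan2(*(P[0]-P[2])[::-1])); print(m,a, plane(c,[(318,213)],.037))
plan2([.4225,-.2675,.028],-96.3)
E
```

```text
[ 0.41998136 -0.26729846] -6.710604025185233 [[ 0.39024459 -0.26408517  0.037     ]]
pos [ 0.4214 -0.2651  0.1757] turn [-0.      0.     -0.0008] shift now [0.0048 0.0075 0.4922] shift after turn [0.0047 0.0075 0.4922] F [-1.   0.3 -0.4] w 0.011 gf 59.07920479774475
```

```bash
python3 -m inch '[[[0,0,-0.0006],[0.003,0.0065,0.1],1],[[0,0,0],[0,0,0.1],1],[[0,0,0],[0,0,0.1],1],[[0,0,0],[0,0,0.1],1],[[0,0,0],[0,0,0],1],[[0,0,0],[0,0,0],1]]'
python3 - <<'E'
from h import *
plan2([.422,-.2673,.028],-96.3)
E
```

```text
clock: 33.8
eef_pos: [0.421, -0.2659, 0.0549]
tool_rot: [0.998, -0.055, -0.002, -0.001]
ft_force: [-0.3, -1.0, -1.3]
grip_width: 0.0114
grasp_force: 59.0
pos [ 0.421  -0.2659  0.0549] turn [-0.0003  0.0006 -0.    ] shift now [0.0041 0.0043 0.0897] shift after turn [0.0037 0.0041 0.0897] F [-0.3 -1.  -1.3] w 0.0114 gf 59.02348279953003
```

```bash
python3 -m inch '[[[0,0,0],[0.003,0.004,0.02],1],[[0,0,0],[0,0,0.02],1],[[0,0,0],[0,0,0.02],1],[[0,0,0],[0,0,0.018],1],[[0,0,0],[0,0,0],1],[[0,0,0],[0,0,0],1]]'
python3 - <<'E'
from h import *
plan2([.422,-.2673,.027],-96.3)
E
```

```text
clock: 34.3
eef_pos: [0.4228, -0.2692, 0.0324]
tool_rot: [0.998, -0.056, -0.0, 0.0]
ft_force: [-0.1, -0.1, -2.4]
grip_width: 0.0112
grasp_force: 59.0
pos [ 0.4228 -0.2692  0.0324] turn [ 0.      0.     -0.0004] shift now [-0.0033 -0.0059  0.018 ] shift after turn [-0.0033 -0.0059  0.018 ] F [-0.1 -0.1 -2.4] w 0.0112 gf 59.03335154056549
```

```bash
python3 -m inch '[[[0,0,0],[-0.002,-0.005,0.006],1],[[0,0,0],[0,0,0.006],1],[[0,0,0],[0,0,0.006],1],[[0,0,0],[0,0,0],1],[[0,0,0],[0,0,0],1]]'
python3 -m inch '[[[0,0,0],[0,0,0],0.5],[[0,0,0],[0,0,0],0.2],[[0,0,0],[0,0,0],0],[[0,0,0],[0,0,0],0],[[0,0,0],[0,0,-0.06],0],[[0,0,0],[0,0,-0.1],0],[[0,0,0],[0,0,-0.12],0],[[0,0,0],[0,0,-0.12],0],[[0,0,0],[0,0,-0.12],0],[[0,0,0],[0,0,0],0]]'
python3 - <<'E'
from h import *
plan2([.535,-.318,.19],-92)
c=cam("wrist"); im=c["img"]; cv2.imwrite("pics/w12.png",im[:,:,::-1])
cc=[.4208,-.2673]; d=np.array([np.cos(np.radians(-6.3)),np.sin(np.radians(-6.3))])
print("expected fit",proj(c,[[*(cc+d*.059),.041],[*(cc-d*.059),.041],[*(cc),.037]]).round(1))
g=im.mean(2).astype(int)
print([(r,int(g[r,316])) for r in range(90,270,4)])
for r in (130,180,240): print(r,[(x,int(g[r,x])) for x in range(292,344,4)])
E
```

```text
clock: 34.72
eef_pos: [0.4225, -0.2676, 0.027]
tool_rot: [0.998, -0.056, 0.0, 0.0]
ft_force: [-0.3, 1.2, -0.8]
grip_width: 0.0112
grasp_force: 59.0
clock: 35.55
eef_pos: [0.4264, -0.2701, 0.1911]
tool_rot: [0.998, -0.056, 0.006, 0.004]
ft_force: [1.0, -0.4, 0.9]
grip_width: 0.0427
grasp_force: 0.0
pos [ 0.4264 -0.2701  0.1911] turn [ 0.0012 -0.0021 -0.0123] shift now [0.3774 0.1182 0.0094] shift after turn [0.3672 0.147  0.0035] F [ 1.  -0.4  0.9] w 0.0427 gf 0.0
expected fit [[312.8 130.9]
 [313.2 240.2]
 [313.  187.5]]
[(90, 52), (94, 57), (98, 55), (102, 53), (106, 54), (110, 53), (114, 117), (118, 220), (122, 97), (126, 102), (130, 101), (134, 100), (138, 106), (142, 197), (146, 200), (150, 196), (154, 196), (158, 198), (162, 198), (166, 198), (170, 197), (174, 197), (178, 195), (182, 198), (186, 196), (190, 198), (194, 196), (198, 197), (202, 199), (206, 199), (210, 196), (214, 199), (218, 197), (222, 198), (226, 199), (230, 168), (234, 100), (238, 101), (242, 101), (246, 159), (250, 132), (254, 133), (258, 131), (262, 133), (266, 136)]
130 [(292, 231), (296, 228), (300, 232), (304, 101), (308, 99), (312, 101), (316, 101), (320, 101), (324, 211), (328, 231), (332, 234), (336, 233), (340, 235)]
180 [(292, 235), (296, 232), (300, 230), (304, 235), (308, 168), (312, 203), (316, 197), (320, 207), (324, 233), (328, 232), (332, 235), (336, 234), (340, 235)]
240 [(292, 57), (296, 55), (300, 57), (304, 71), (308, 100), (312, 101), (316, 103), (320, 101), (324, 65), (328, 58), (332, 58), (336, 62), (340, 56)]
```

The second column is seated too: fittings at rows 130 and 238, col 314, against the expected 131 and 240. Next I shut the S2 keeper.

```bash
python3 -m inch '[[[0.0012,-0.0021,0],[0,0,0],0],[[0,0,0],[0.0905,0.0315,0],0],[[0,0,0],[0.0905,0.0315,0],0],[[0,0,0],[0.0905,0.0315,0],0],[[0,0,0],[0.0905,0.0315,0],0],[[0,0,0],[0,0,0],0],[[0,0,0],[0,0,0],0]]'
python3 - <<'E'
from h import *
plan2([.531,-.318,.068],-96)
c=cam("wrist"); im=c["img"]; g=im.max(2)
print(proj(c,[[.529,-.319,.102],[.529,-.319,.06]]).round(1))
d=(g<40).astype(np.uint8); n,l,st,ce=cv2.connectedComponentsWithStats(d)
for i in range(1,n):
    if 80<st[i][4]<2500 and 260<ce[i][0]<370: print(st[i],ce[i].round(1))
for r in (175,185,195,205): print(r,[int(g[r,x]) for x in range(290,344,3)])
E
```

```text
clock: 36.18
eef_pos: [0.5259, -0.3169, 0.1777]
tool_rot: [0.998, -0.056, -0.009, -0.005]
ft_force: [-0.2, 0.8, -0.4]
grip_width: 0.0429
grasp_force: 0.0
pos [ 0.5259 -0.3169  0.1777] turn [-0.0015  0.0029 -0.0011] shift now [0.0242 0.0052 0.3651] shift after turn [0.0174 0.0018 0.3655] F [-0.2  0.8 -0.4] w 0.0429 gf 0.0
[[319.1 198.3]
 [319.1 183.9]]
[303 180  19  17 160] [312.7 186.9]
[291 232  12  14  82] [296.2 236.5]
[262 237  17  69 554] [270.  271.4]
[358 237  13  73 499] [362.8 270.1]
[293 285  12  18 121] [298.  290.8]
175 [59, 58, 59, 61, 58, 83, 149, 188, 190, 167, 93, 58, 53, 54, 51, 56, 55, 52]
185 [58, 67, 67, 66, 169, 110, 18, 25, 30, 31, 71, 189, 64, 58, 58, 55, 52, 57]
195 [54, 55, 57, 54, 51, 48, 70, 74, 77, 73, 38, 57, 55, 58, 55, 56, 60, 64]
205 [57, 53, 56, 58, 54, 56, 62, 68, 70, 70, 146, 87, 56, 55, 56, 52, 56, 58]
```

```bash
python3 -m inch '[[[-0.0015,0.0029,-0.001],[0,0,0],0],[[0,0,0],[0.0174,-0.01,0.09],0],[[0,0,0],[0,0,0.09],0],[[0,0,0],[0,0,0.09],0],[[0,0,0],[0,0,0.09],0],[[0,0,0],[0,0,0],0.45],[[0,0,0],[0,0,0],0.45],[[0,0,0],[0,0,0],0.45],[[0,0,0],[0,0,0],0.45]]'
python3 - <<'E'
from h import *
plan2([.531,-.3145,.068],-96)
c=cam("wrist"); g=c["img"].max(2); print([int(x) for x in g[260,260:380:4]],[int(x) for x in g[245,260:380:4]])
E
```

```text
clock: 36.98
eef_pos: [0.5334, -0.316, 0.076]
tool_rot: [0.999, -0.053, 0.004, 0.002]
ft_force: [0.4, -0.3, -0.4]
grip_width: 0.0237
grasp_force: 0.0
pos [ 0.5334 -0.316   0.076 ] turn [ 0.0006 -0.0014 -0.0002] shift now [-0.0086 -0.0041  0.0267] shift after turn [-0.0084 -0.004   0.0267] F [ 0.4 -0.3 -0.4] w 0.0237 gf 0.0
[56, 26, 37, 43, 100, 99, 90, 35, 28, 54, 17, 23, 25, 25, 28, 29, 21, 50, 53, 51, 31, 34, 88, 99, 98, 46, 41, 30, 57, 209] [64, 61, 48, 35, 35, 96, 96, 79, 30, 199, 88, 30, 28, 31, 33, 26, 62, 193, 58, 54, 30, 70, 95, 94, 44, 32, 49, 51, 50, 120]
```

```bash
python3 -m inch '[[[0.0006,-0.0014,-0.00833],[-0.008,-0.0131,0.02],0.45],[[0,0,-0.00833],[-0.00034,-0.0131,0],0.45],[[0,0,-0.00833],[-0.00034,-0.0131,0],0.45],[[0,0,-0.00833],[-0.00034,-0.0131,0],0.45],[[0,0,-0.00833],[-0.00034,-0.0131,0],0.45],[[0,0,-0.00833],[-0.00034,-0.0131,0],0.45],[[0,0,-0.00833],[-0.00034,-0.0131,0],0.45],[[0,0,-0.00833],[-0.00034,-0.0131,0],0.45],[[0,0,-0.00833],[-0.00034,-0.0131,0],0.45],[[0,0,-0.00833],[-0.00034,-0.0131,0],0.45]]'
python3 -m inch '[[[0,0,-0.00833],[-0.00034,-0.0131,0],0.45],[[0,0,-0.00833],[-0.00034,-0.0131,0],0.45],[[0,0,-0.00833],[-0.00034,-0.0131,0],0.45],[[0,0,-0.00833],[-0.00034,-0.0131,0],0.45],[[0,0,-0.00833],[-0.00034,-0.0131,0],0.45],[[0,0,-0.00833],[-0.00034,-0.0131,0],0.45],[[0,0,-0.00833],[-0.00034,-0.0131,0],0.45],[[0,0,-0.00833],[-0.00034,-0.0131,0],0.45]]'
python3 - <<'E'
from h import *
plan2([.531,-.3145,.068],-96)
o=telemetry.get_obs()["eef_pos"][:2]-[.4542,-.311]; print(np.hypot(*o), np.degrees(np.arctan2(o[0],o[1]))-5.9)
E
```

```text
clock: 37.87
eef_pos: [0.525, -0.2772, 0.0695]
tool_rot: [0.978, 0.208, -0.0, 0.0]
ft_force: [-0.1, -0.8, -0.1]
grip_width: 0.0235
grasp_force: 0.3
clock: 38.53
eef_pos: [0.5068, -0.2519, 0.0696]
tool_rot: [0.913, 0.407, -0.0, 0.0]
ft_force: [0.6, -0.5, 0.3]
grip_width: 0.0236
grasp_force: 0.2
pos [ 0.5068 -0.2519  0.0696] turn [1.000e-04 0.000e+00 1.502e-01] shift now [-0.1012  0.1994  0.0055] shift after turn [0.102  0.199  0.0054] F [ 0.6 -0.5  0.3] w 0.0236 gf 0.24685850366950035
0.07908750054295893 35.79006012582232
```

```bash
python3 -m inch '[[[0,0,-0.00833],[-0.002,-0.0131,0],0.45],[[0,0,-0.00833],[-0.002,-0.0131,0],0.45],[[0,0,-0.00833],[-0.00034,-0.0131,0],0.45],[[0,0,-0.00833],[-0.00034,-0.0131,0],0.45],[[0,0,-0.00833],[-0.00034,-0.0131,0],0.45],[[0,0,-0.00833],[-0.00034,-0.0131,0],0.45],[[0,0,-0.00833],[-0.00034,-0.0131,0],0.45],[[0,0,-0.00833],[-0.00034,-0.0131,0],0.45],[[0,0,-0.00833],[-0.00034,-0.0131,0],0.45],[[0,0,0],[0,0,0],0.45]]'
python3 -m inch '[[[0,0,-0.004],[0,-0.007,0],0.45],[[0,0,-0.004],[0,-0.007,0],0.45],[[0,0,0],[0,0,0],0.45]]'
python3 - <<'E'
from h import *
plan2([.531,-.3145,.068],-6)
o=telemetry.get_obs()["eef_pos"][:2]-[.4542,-.311]; print(np.hypot(*o), np.degrees(np.arctan2(o[0],o[1]))-5.9)
E
```

```text
clock: 39.37
eef_pos: [0.4748, -0.2355, 0.0695]
tool_rot: [0.794, 0.608, -0.0, -0.0]
ft_force: [-0.6, 0.1, 0.2]
grip_width: 0.0233
grasp_force: 0.0
clock: 39.62
eef_pos: [0.471, -0.2346, 0.0691]
tool_rot: [0.779, 0.628, -0.0, -0.0]
ft_force: [-0.3, 0.8, 0.3]
grip_width: 0.0235
grasp_force: 0.0
pos [ 0.471  -0.2346  0.0691] turn [-0.0002 -0.     -0.0174] shift now [-0.2176  0.252   0.0033] shift after turn [-0.2438  0.2268  0.0037] F [-0.3  0.8  0.3] w 0.0235 gf 0.03665774711407721
0.07818856668722063 6.498409177934263
```

```bash
python3 -m inch '[[[0,0,-0.004],[0,-0.006,0],0.45],[[0,0,-0.004],[0,-0.006,0],0.45],[[0,0,0],[0,0,0],0.45],[[0,0,0],[0,0,0],0.45]]'
python3 - <<'E'
from h import *
plan2([.531,-.3145,.068],-6)
o=telemetry.get_obs()["eef_pos"][:2]-[.4542,-.311]; print(np.hypot(*o), np.degrees(np.arctan2(o[0],o[1]))-5.9)
E
python3 -m inch '[[[0,0,-0.003],[0,-0.006,0],0.45],[[0,0,0],[0,0,0],0.45]]'
```

```text
clock: 39.95
eef_pos: [0.4672, -0.2338, 0.0684]
tool_rot: [0.763, 0.647, -0.001, -0.001]
ft_force: [0.7, -0.4, 0.2]
grip_width: 0.0234
grasp_force: 0.2
pos [ 0.4672 -0.2338  0.0684] turn [-0.0004 -0.0001 -0.0095] shift now [-0.2305  0.2538  0.0007] shift after turn [-0.2453  0.2395  0.0014] F [ 0.7 -0.4  0.2] w 0.0234 gf 0.16383019275963306
0.07827973785950765 3.6837610900724176
clock: 40.12
eef_pos: [0.465, -0.2333, 0.068]
tool_rot: [0.756, 0.654, -0.001, -0.001]
ft_force: [-0.2, -0.2, -0.2]
grip_width: 0.0237
grasp_force: 0.2
```

```bash
python3 -m inch '[[[0,0,-0.002],[0,-0.006,0],0.45],[[0,0,-0.002],[0,-0.005,0],0.45],[[0,0,0],[0,0,0],0.45]]'
python3 - <<'E'
from h import *
plan2([.565,-.19,.19],-96)
c=cam("wrist"); g=c["img"].max(2); print([int(x) for x in g[260,260:380:4]])
E
```

```text
clock: 40.37
eef_pos: [0.4612, -0.2326, 0.0677]
tool_rot: [0.748, 0.664, -0.001, -0.002]
ft_force: [0.2, -0.2, -0.3]
grip_width: 0.0235
grasp_force: 0.0
pos [ 0.4612 -0.2326  0.0677] turn [-0.0007  0.0003  0.2478] shift now [ 0.1825  0.3252 -0.4086] shift after turn [ 0.3294 -0.1774 -0.4075] F [ 0.2 -0.2 -0.3] w 0.0235 gf 0.03382283728569746
[216, 32, 37, 35, 90, 90, 83, 30, 32, 228, 234, 231, 42, 29, 29, 31, 25, 27, 24, 28, 37, 32, 84, 92, 91, 41, 38, 41, 49, 52]
```

The knob trails the tool by about 3°, so the out angles were smaller than I assumed. I check them in the saved view w11, which has a known pose.

```bash
python3 - <<'E'
from h import *
im=cv2.imread("pics/w11.png"); g=im.max(2)
c=dict(pose=np.array([[-0.11573896173890948,0.9506092056982323,0.288004567285617,0.49456923074470077],[-0.9932794609617074,-0.11095270237870705,-0.03294556520205052,-0.27504852456514206],[0.000636527469748849,-0.2898821068583543,0.9570621499966145,0.3188126351852533],[0,0,0,1]]))
k=cam("wrist"); c["K"]=k["K"]; c["D"]=k["D"]
# bar axis: mid columns of the light bar at several rows
for n,rows,lo,hi,yaw in(("S1",range(35,95,6),180,225,-5.9),("S2",range(70,135,6),335,385,-6.2),("S3",range(20,88,6),500,550,-9)):
    pts=[]
    for r in rows:
        x=np.where(g[r,lo:hi]>120)[0]+lo
        if len(x)>4: pts.append((x.mean(),r)); 
    P=plane(c,pts,.058)[:,:2]; vx,vy,_,_=cv2.fitLine(P.astype(np.float32),cv2.DIST_HUBER,0,.01,.01).ravel()
    a=np.degrees(np.arctan2(vy,vx)); a=a if vx>0 else a-180
    print(n,"bar yaw",round(a,1),"theta deg",round(90+yaw-((a+180)%360-180),1),[ (round(x),r) for x,r in pts])
E
```

```text
S1 bar yaw 0.6 theta deg 83.5 [(196, 35), (196, 41), (198, 47), (199, 53), (200, 59), (201, 65), (202, 71), (203, 77), (206, 83), (207, 89)]
S2 bar yaw -7.6 theta deg 91.4 [(356, 70), (357, 76), (358, 82), (358, 88), (358, 94), (358, 100), (359, 106), (359, 112), (351, 118), (352, 124), (354, 130)]
S3 bar yaw -7.1 theta deg 88.1 [(529, 20), (528, 26), (528, 32), (527, 38), (527, 44), (526, 50), (526, 56), (525, 62), (524, 68), (517, 74), (520, 80), (517, 86)]
```

```bash
python3 - <<'E'
from h import *
im=cv2.imread("pics/w11.png"); g=im.max(2)
c=dict(pose=np.array([[-0.11573896173890948,0.9506092056982323,0.288004567285617,0.49456923074470077],[-0.9932794609617074,-0.11095270237870705,-0.03294556520205052,-0.27504852456514206],[0.000636527469748849,-0.2898821068583543,0.9570621499966145,0.3188126351852533],[0,0,0,1]]))
k=cam("wrist"); c["K"]=k["K"]; c["D"]=k["D"]
for n,rows,lo,hi,yaw in(("S1",range(35,80,3),180,225,-5.9),("S2",range(76,113,3),335,385,-6.2),("S3",range(20,68,3),500,550,-9)):
    pts=[((np.where(g[r,lo:hi]>120)[0]+lo).mean(),r) for r in rows]
    P=plane(c,pts,.058)[:,:2]; p=np.polyfit(P[:,0],P[:,1],1); a=np.degrees(np.arctan(p[0]))
    print(n,round(a,1),"theta",round(90+yaw-a,1))
# stand yaws from screws in w11
for n,a,b in(("S1",(139,92),(158,200)),("S1r",(229,89),(240,198)),("S2",(273,125),(277,227)),("S3",(411,76),(397,188)),("S3r",(499,80),(479,188))):
    P=plane(c,[a,b],.01); v=P[0]-P[1]; print(n,np.degrees(np.arctan2(v[1],v[0])).round(1))
E
```

```text
S1 -1.5 theta 85.6
S2 -1.6 theta 85.4
S3 -2.4 theta 83.4
S1 -5.7
S1r -5.3
S2 -6.8
S3 -9.1
S3r -8.1
```

All three were out together at about 84–86° (limit 80°), and S2 is now shut within a few degrees. Going to the S1 knob.

```bash
python3 -m inch '[[[0,0,0],[0,0,0],0],[[0,0,0],[0,0,0],0],[[0,0,0],[0,0,-0.1],0],[[0,0,0],[0,0,-0.1],0],[[0,0,0],[0,0,-0.1],0],[[0,0,0.0185],[0,0,-0.1],0],[[0,0,0.0185],[0,0,0],0],[[0,0,0.0185],[0,0,0],0],[[0,0,0.0185],[0,0,0],0],[[0,0,0.0185],[0,0,0],0]]'
python3 -m inch '[[[0,0,0.0185],[0,0,0],0],[[0,0,0.0185],[0,0,0],0],[[0,0,0.0185],[0,0,0],0],[[0,0,0.0185],[0,0,0],0],[[0,0,0.0185],[0,0,0],0],[[0,0,0.0185],[0,0,0],0],[[0,0,0.0185],[0,0,0],0],[[0,0,0.0185],[0,0,0],0],[[0,0,0],[0,0,0],0],[[0,0,0],[0,0,0],0]]'
python3 - <<'E'
from h import *
plan2([.578,-.185,.19],-91.5)
E
```

```text
clock: 41.35
eef_pos: [0.462, -0.2329, 0.1881]
tool_rot: [0.908, 0.419, -0.001, -0.001]
ft_force: [-0.1, -0.4, -0.7]
grip_width: 0.0428
grasp_force: 0.0
clock: 42.18
eef_pos: [0.4619, -0.2329, 0.1877]
tool_rot: [1.0, -0.028, -0.002, -0.001]
ft_force: [0.4, -0.6, 0.2]
grip_width: 0.0424
grasp_force: 0.0
pos [ 0.4619 -0.2329  0.1877] turn [-0.0002  0.0006 -0.0048] shift now [ 0.3772 -0.1811 -0.0087] shift after turn [ 0.3826 -0.1697 -0.0076] F [ 0.4 -0.6  0.2] w 0.0424 gf 0.0
```

```bash
python3 -m inch '[[[0,0.0006,-0.0048],[0,0,0],0],[[0,0,0],[0.0765,-0.034,0],0],[[0,0,0],[0.0765,-0.034,0],0],[[0,0,0],[0.0765,-0.034,0],0],[[0,0,0],[0.0765,-0.034,0],0],[[0,0,0],[0.0765,-0.034,0],0],[[0,0,0],[0,0,0],0],[[0,0,0],[0,0,0],0]]'
python3 - <<'E'
from h import *
plan2([.578,-.185,.068],-91.5)
c=cam("wrist"); g=c["img"].max(2); print(proj(c,[[.5766,-.1848,.102],[.5766,-.1848,.058]]).round(1))
for r in (180,187,194): print(r,[int(g[r,x]) for x in range(290,344,3)])
E
```

```text
clock: 42.85
eef_pos: [0.5788, -0.1846, 0.1871]
tool_rot: [1.0, -0.013, -0.0, -0.001]
ft_force: [0.3, 0.2, 0.1]
grip_width: 0.0428
grasp_force: 0.0
pos [ 0.5788 -0.1846  0.1871] turn [-0.0002  0.0001  0.0001] shift now [-0.0023  0.002   0.3971] shift after turn [-0.0026  0.0015  0.3971] F [0.3 0.2 0.1] w 0.0428 gf 0.0
[[316.5 202.8]
 [316.5 188.5]]
180 [69, 70, 56, 59, 52, 56, 100, 196, 201, 188, 203, 170, 68, 53, 57, 61, 61, 60]
187 [64, 57, 54, 53, 59, 119, 183, 30, 30, 24, 31, 68, 193, 62, 55, 62, 65, 61]
194 [59, 57, 54, 59, 56, 57, 84, 27, 45, 54, 39, 35, 95, 55, 54, 62, 71, 61]
```

```bash
python3 -m inch '[[[0,0,0],[-0.002,0,0.1],0],[[0,0,0],[0,0,0.1],0],[[0,0,0],[0,0,0.1],0],[[0,0,0],[0,0,0.09],0],[[0,0,0],[0,0,0],0.45],[[0,0,0],[0,0,0],0.45],[[0,0,0],[0,0,0],0.45],[[0,0,0],[0,0,0],0.45],[[0,0,0],[0,0,0],0.45]]'
python3 -m inch '[[[0,0,-0.00833],[-0.00034,-0.0131,0],0.45],[[0,0,-0.00833],[-0.00034,-0.0131,0],0.45],[[0,0,-0.00833],[-0.00034,-0.0131,0],0.45],[[0,0,-0.00833],[-0.00034,-0.0131,0],0.45],[[0,0,-0.00833],[-0.00034,-0.0131,0],0.45],[[0,0,-0.00833],[-0.00034,-0.0131,0],0.45],[[0,0,-0.00833],[-0.00034,-0.0131,0],0.45],[[0,0,-0.00833],[-0.00034,-0.0131,0],0.45],[[0,0,-0.00833],[-0.00034,-0.0131,0],0.45],[[0,0,-0.00833],[-0.00034,-0.0131,0],0.45]]'
python3 - <<'E'
from h import *
plan2([.5,-.1,.068],-6)
o=telemetry.get_obs()["eef_pos"][:2]-[.5016,-.183]; print(np.hypot(*o), np.degrees(np.arctan2(o[0],o[1]))-5.9)
E
```

```text
clock: 43.65
eef_pos: [0.5792, -0.1858, 0.0735]
tool_rot: [1.0, -0.015, 0.002, 0.0]
ft_force: [0.4, 0.5, 0.7]
grip_width: 0.0239
grasp_force: 0.0
clock: 44.48
eef_pos: [0.5701, -0.1475, 0.0729]
tool_rot: [0.969, 0.246, 0.002, 0.0]
ft_force: [1.5, -0.6, -0.8]
grip_width: 0.0238
grasp_force: 0.3
pos [ 0.5701 -0.1475  0.0729] turn [ 0.0006 -0.0004 -0.1542] shift now [-0.1299 -0.2507  0.0153] shift after turn [ 0.1332 -0.2489  0.0162] F [ 1.5 -0.6 -0.8] w 0.0238 gf 0.31914034858345985
0.0771314131476742 56.72503992582195
```

```bash
python3 -m inch '[[[0,0,-0.00833],[-0.00034,-0.0131,0.01],0.45],[[0,0,-0.00833],[-0.00034,-0.0131,0],0.45],[[0,0,-0.00833],[-0.00034,-0.0131,0],0.45],[[0,0,-0.00833],[-0.00034,-0.0131,0],0.45],[[0,0,-0.00833],[-0.00034,-0.0131,0],0.45],[[0,0,-0.00833],[-0.00034,-0.0131,0],0.45],[[0,0,-0.00833],[-0.00034,-0.0131,0],0.45],[[0,0,-0.00833],[-0.00034,-0.0131,0],0.45],[[0,0,-0.00833],[-0.00034,-0.0131,0],0.45],[[0,0,-0.00833],[-0.00034,-0.0131,0],0.45]]'
python3 -m inch '[[[0,0,-0.00833],[-0.00034,-0.0131,0],0.45],[[0,0,-0.00833],[-0.00034,-0.0131,0],0.45],[[0,0,-0.00833],[-0.00034,-0.0131,0],0.45],[[0,0,-0.00833],[-0.00034,-0.0131,0],0.45],[[0,0,-0.00833],[-0.00034,-0.0131,0],0.45],[[0,0,-0.00833],[-0.00034,-0.0131,0],0.45],[[0,0,-0.00833],[-0.00034,-0.0131,0],0.45],[[0,0,-0.00833],[-0.00034,-0.0131,0],0.45],[[0,0,-0.005],[-0.00034,-0.009,0],0.45],[[0,0,0],[0,0,0],0.45]]'
python3 - <<'E'
from h import *
plan2([.5,-.1,.068],-6)
o=telemetry.get_obs()["eef_pos"][:2]-[.5016,-.183]; print(np.hypot(*o), np.degrees(np.arctan2(o[0],o[1]))-5.9)
E
```

```text
clock: 45.32
eef_pos: [0.5434, -0.1191, 0.0698]
tool_rot: [0.873, 0.488, 0.002, 0.001]
ft_force: [1.1, 0.9, 0.1]
grip_width: 0.0233
grasp_force: 0.3
clock: 46.15
eef_pos: [0.5107, -0.1083, 0.0696]
tool_rot: [0.742, 0.67, 0.001, 0.001]
ft_force: [-0.3, -0.1, -0.5]
grip_width: 0.0234
grasp_force: 0.0
pos [ 0.5107 -0.1083  0.0696] turn [ 0.0005 -0.0002  0.0004] shift now [ 0.0239 -0.0382  0.0052] shift after turn [ 0.0238 -0.0382  0.0053] F [-0.3 -0.1 -0.5] w 0.0234 gf 0.0
0.07525405118728808 1.007378670490369
```

```bash
python3 -m inch '[[[0,0,-0.002],[0,-0.006,0],0.45],[[0,0,-0.002],[0,-0.005,0],0.45],[[0,0,0],[0,0,0],0.45],[[0,0,0],[0,0,0],0],[[0,0,0],[0,0,0],0],[[0,0,0],[0,0,-0.1],0],[[0,0,0],[0,0,-0.1],0],[[0,0,0],[0,0,-0.1],0],[[0,0,0.0185],[0,0,-0.1],0],[[0,0,0.0185],[0,0,0],0]]'
python3 -m inch '[[[0,0,0.0185],[0,0,0],0],[[0,0,0.0185],[0,0,0],0],[[0,0,0.0185],[0,0,0],0],[[0,0,0.0185],[0,0,0],0],[[0,0,0.0185],[0,0,0],0],[[0,0,0.0185],[0,0,0],0],[[0,0,0.0185],[0,0,0],0],[[0,0,0.0185],[0,0,0],0],[[0,0,0.0185],[0,0,0],0],[[0,0,0.0185],[0,0,0],0]]'
python3 - <<'E'
from h import *
plan2([.47,-.30,.2],-92); plan2([.555,-.4555,.19],-92)
c=cam("wrist"); cv2.imwrite("pics/w13.png",c["img"][:,:,::-1])
E
```

```text
clock: 46.98
eef_pos: [0.5102, -0.1088, 0.1945]
tool_rot: [0.81, 0.587, 0.004, 0.004]
ft_force: [1.3, 0.5, 0.2]
grip_width: 0.0427
grasp_force: 0.0
clock: 47.82
eef_pos: [0.5065, -0.108, 0.1877]
tool_rot: [0.999, 0.046, -0.0, -0.001]
ft_force: [-0.4, -1.0, 0.5]
grip_width: 0.0428
grasp_force: 0.0
pos [ 0.5065 -0.108   0.1877] turn [-0.0002  0.      0.0202] shift now [-0.1799  0.6259 -0.0418] shift after turn [-0.0991  0.6437 -0.0409] F [-0.4 -1.   0.5] w 0.0428 gf 0.0
pos [ 0.5065 -0.108   0.1877] turn [-0.0002  0.      0.0202] shift now [ 0.0546  1.1682 -0.0093] shift after turn [ 0.2021  1.1519 -0.0076] F [-0.4 -1.   0.5] w 0.0428 gf 0.0
```

```bash
python3 -m inch '[[[0,0,0.0101],[0,0,0],0],[[0,0,0.0101],[0,0,0],0],[[0,0,0],[0.0252,0.115,0],0],[[0,0,0],[0.0252,0.115,0],0],[[0,0,0],[0.0252,0.115,0],0],[[0,0,0],[0.0252,0.115,0],0],[[0,0,0],[0.0252,0.115,0],0],[[0,0,0],[0.0252,0.115,0],0],[[0,0,0],[0.0252,0.115,0],0]]'
python3 -m inch '[[[0,0,0],[0.008,0.115,0],0],[[0,0,0],[0.008,0.115,0],0],[[0,0,0],[0.008,0.115,0],0],[[0,0,0],[0,0,0],0],[[0,0,0],[0,0,0],0]]'
python3 - <<'E'
from h import *
plan2([.555,-.4555,.068],-92)
c=cam("wrist"); g=c["img"].max(2); print(proj(c,[[.555,-.4555,.102],[.555,-.4555,.058]]).round(1))
for r in (180,187,194): print(r,[int(g[r,x]) for x in range(281,353,3)])
E
```

```text
clock: 48.62
eef_pos: [0.5525, -0.3526, 0.1874]
tool_rot: [1.0, -0.013, -0.0, -0.001]
ft_force: [1.0, -0.4, 0.2]
grip_width: 0.0428
grasp_force: 0.0
clock: 49.03
eef_pos: [0.5557, -0.4565, 0.1852]
tool_rot: [1.0, -0.015, -0.001, -0.002]
ft_force: [0.4, 0.8, -0.7]
grip_width: 0.0429
grasp_force: 0.0
pos [ 0.5557 -0.4565  0.1852] turn [-0.0005  0.0003  0.0007] shift now [-0.0018 -0.0021  0.3905] shift after turn [-0.0025 -0.0033  0.3905] F [ 0.4  0.8 -0.7] w 0.0429 gf 0.0
[[315.1 201.8]
 [315.4 187.5]]
180 [62, 59, 61, 57, 53, 52, 57, 57, 58, 147, 198, 169, 165, 196, 161, 66, 61, 62, 60, 60, 62, 69, 73, 74]
187 [63, 62, 74, 67, 59, 55, 56, 57, 157, 125, 26, 25, 28, 25, 94, 179, 56, 58, 52, 56, 57, 66, 71, 72]
194 [57, 61, 61, 67, 67, 65, 62, 58, 52, 40, 31, 62, 61, 43, 36, 64, 59, 60, 57, 61, 58, 59, 54, 54]
```

```bash
python3 -m inch '[[[0,0,0],[-0.002,0,0.1],0],[[0,0,0],[0,0,0.1],0],[[0,0,0],[0,0,0.1],0],[[0,0,0],[0,0,0.085],0],[[0,0,0],[0,0,0],0.45],[[0,0,0],[0,0,0],0.45],[[0,0,0],[0,0,0],0.45],[[0,0,0],[0,0,0],0.45]]'
python3 -m inch '[[[0,0,0.003],[0,0.007,0],0.45],[[0,0,0.003],[0,0.007,0],0.45],[[0,0,0.003],[0,0.007,0],0.45],[[0,0,0.003],[-0.001,0.007,0],0.45],[[0,0,0],[0,0,0],0.45]]'
```

```text
clock: 49.75
eef_pos: [0.558, -0.455, 0.0756]
tool_rot: [1.0, -0.014, 0.002, 0.001]
ft_force: [0.1, 1.3, 0.5]
grip_width: 0.0235
grasp_force: 0.0
clock: 50.17
eef_pos: [0.5567, -0.46, 0.0738]
tool_rot: [0.999, -0.052, 0.001, -0.003]
ft_force: [0.0, 10.3, 6.1]
grip_width: 0.0234
grasp_force: 4.6
```

```bash
python3 -m inch '[[[0,0,0.002],[0,0.007,0],0.45],[[0,0,0.002],[0,0.007,0],0.45],[[0,0,0],[0,0,0],0.45]]'
python3 -m inch '[[[0,0,0],[0,-0.012,0],0.2],[[0,0,0],[0,0,0],0],[[0,0,0],[0,0,0],0],[[0,0,0],[0,0,-0.1],0],[[0,0,0],[0,0,-0.1],0],[[0,0,0],[0,0,-0.12],0],[[0,0,0],[0,0,-0.12],0],[[0,0,0],[0,0,-0.1],0]]'
python3 -m inch '[[[0,0,0],[-0.13,0.05,0],0],[[0,0,0],[-0.13,0.05,0],0],[[0,0,0],[-0.13,0.05,0],0],[[0,0,0],[-0.13,0.05,0],0],[[0,0,0],[-0.13,0.05,0],0],[[0,0,0],[-0.13,0.05,0],0],[[0,0,0],[-0.13,0.05,0],0],[[0,0,0],[0,0,0],0],[[0,0,0],[0,0,0],0]]'
python3 - <<'E'
from h import *
c=cam("top"); im=c["img"]; cv2.imwrite("pics/final.png",im[:,:,::-1]); g=im.max(2).astype(int); mn=im.min(2).astype(int)
yy,xx=np.mgrid[:400,:640]
for k,(x,y,a,ts) in {"S1":(.4699,-.1390,-5.8,(0,.15,.3)),"S2":(.4212,-.2672,-6.2,(0,.15,.3)),"S3":(.4506,-.4075,-9,(1.4,1.5,1.57))}.items():
    r=np.radians(a); M=np.array([[np.cos(r),-np.sin(r)],[np.sin(r),np.cos(r)]]); p=M@[.036,-.040]+[x,y]
    for t in ts: print(k,t,"pred knob top px",proj(c,[[*(p+M@[.075*np.sin(t),.075*np.cos(t)]),.102]]).round(1))
    u=proj(c,[[*(p+M@[.075*np.sin(ts[1]),.075*np.cos(ts[1])]),.095]])[0]; w=(g<60 if k!="S3" else g<35)&(np.hypot(xx-u[0],yy-u[1])<9)
    print(" dark centroid",w.sum(),xx[w].mean().round(1),yy[w].mean().round(1))
    d=M@[1,0]
    print(" fittings exp",proj(c,[[*(np.array([x,y])+d*.059),.041],[*(np.array([x,y])-d*.059),.041]]).round(1).tolist())
    q=proj(c,[[x,y,.041],[*(np.array([x,y])-d*.059),.041]]).round().astype(int)
    for qq in q: print("  row",qq,[int(v) for v in g[qq[1],qq[0]-9:qq[0]+10]])
E
```

```text
clock: 50.42
eef_pos: [0.5565, -0.4632, 0.0738]
tool_rot: [0.998, -0.064, 0.001, -0.004]
ft_force: [1.0, 10.6, 7.1]
grip_width: 0.0237
grasp_force: 5.5
clock: 51.08
eef_pos: [0.5551, -0.4646, 0.237]
tool_rot: [0.998, -0.065, 0.001, 0.0]
ft_force: [0.6, -1.6, 0.6]
grip_width: 0.043
grasp_force: 0.0
clock: 51.83
eef_pos: [0.2689, -0.5337, 0.2343]
tool_rot: [0.998, -0.068, 0.0, -0.0]
ft_force: [0.7, 0.1, -0.3]
grip_width: 0.0426
grasp_force: 0.0
S1 0 pred knob top px [[345.6 208.3]]
S1 0.15 pred knob top px [[346.4 204.1]]
S1 0.3 pred knob top px [[347.9 200. ]]
 dark centroid 15 346.0 201.8
 fittings exp [[358.4, 203.4], [353.8, 247.0]]
  row [356 225] [221, 221, 216, 221, 225, 221, 174, 181, 195, 193, 192, 186, 221, 220, 220, 223, 223, 223, 223]
  row [354 247] [211, 221, 222, 220, 174, 116, 108, 110, 110, 111, 110, 109, 139, 219, 221, 223, 220, 221, 218]
S2 0 pred knob top px [[396.  227.9]]
S2 0.15 pred knob top px [[396.7 223.5]]
S2 0.3 pred knob top px [[398.1 219.4]]
 dark centroid 38 395.9 218.6
 fittings exp [[406.2, 221.9], [401.8, 265.9]]
  row [404 244] [219, 216, 222, 224, 222, 215, 162, 185, 194, 193, 194, 203, 219, 221, 223, 223, 222, 222, 223]
  row [402 266] [207, 210, 224, 215, 111, 97, 108, 109, 109, 111, 111, 112, 129, 185, 222, 221, 221, 220, 220]
S3 1.4 pred knob top px [[479.2 192.1]]
S3 1.5 pred knob top px [[482.1 192.3]]
S3 1.57 pred knob top px [[484.2 192.5]]
 dark centroid 6 477.3 193.3
 fittings exp [[459.1, 211.8], [453.2, 255.2]]
  row [456 233] [217, 222, 222, 221, 221, 220, 220, 222, 220, 220, 218, 217, 218, 219, 219, 219, 217, 218, 219]
  row [453 255] [217, 219, 219, 221, 221, 221, 220, 222, 221, 219, 218, 218, 220, 220, 220, 221, 218, 220, 223]
```

```bash
python3 - <<'E'
from h import *
g=cv2.imread("pics/final.png").max(2)
for n,(x0,x1,y0,y1) in {"S1":(338,380,196,220),"S2":(386,430,214,240),"S3":(468,488,184,222)}.items():
    print(n,x0,y0)
    for y in range(y0,y1): print(y,' '.join(f"{int(v)//10:2d}" for v in g[y,x0:x1]))
E
```

```text
S1 338 196
196  6  5  5  5  6  6  6  6  6  7  7  7  7  6  6  6  6  5  5  5  5  4  5  5  5  5  5  5  5  5  5  5  5  5  5  5  5  5  5  5  5  6
197  6  5  5  5  6  6  6  6  6  7  7  7  7  6  6  6  5  5  5  7  8  8  7  5  5  5  5  5  5  4  5  5  5  5  5  5  5  5  5  5  5  6
198  6  5  5  5  5  6  6  5  6  6  7  7  7  6  6  5  5  5  6 15 18 18 16  7  5  5  5  5  5  5  5  5  5  5  5  5  5  5  5  5  5  5
199  6  8  8  7  6  6  5  5  5  6  7  7  6  6  5  5  5  5  8 19 22 22 20  9  5  5  5  5  5  5  6  6  5  5  5  5  5  6  5  5  5  5
200  8 17 17 14 13 13 10  8  8  7  8  8  7  6  6  5  5  8  9 16 18 18 16 10  6  6  6  6  5  6  6  5  5  5  5  5  5  6  5  5  5  6
201 11 22 21 17 17 19 18 17 17 17 17 17 14 13 12 10  7 10 10 11 11 12 12 11  8  6  6  6  5  5  6  5  5  5  5  5  5  6  5  5  5  6
202 11 22 19 13 15 21 22 22 22 22 22 22 20 19 19 18 11 10 11 10 10 10 11 11 10  9  9  8  7  8  7  6  6  6  6  5  5  5  5  5  5  5
203 10 22 17 11 12 19 22 22 21 22 22 22 22 21 22 22 13 10 10 11 11 11 11 11 12 17 18 17 17 17 14 13 12  9  9  8  7  7  6  5  5  5
204 11 22 19 16 14 20 22 20 20 21 22 22 22 21 22 
[... 7320 characters left out ...]
  8  8  7  8 10 17 18 18 18 16 10  7  7  7  7  7  7  8  7  7
212 11 10  9  9 11 17 18 18 18 16 10  7  7  7  7  7  8  8  8  7
213 18 17 17 15 13 17 18 18 18 16 10  7  7  6  7  7  8  8  8  8
214 21 21 20 17 14 17 18 18 18 17 10  7  7  6  7  7  8  8  9  9
215 21 21 18 14 13 17 18 18 18 16 10  7  7  7  7  7  8  8  9  9
216 21 21 17 13 13 17 18 18 18 14  9  7  7  7  7  7  7  8  8  9
217 21 21 19 16 15 17 18 18 18 13  8  7  7  7  7  7  7  7  8  8
218 20 20 20 17 16 17 18 18 18 13  8  7  7  7  7  7  7  7  7  7
219 19 18 18 16 17 17 17 17 17 13  9  7  7  7  7  7  7  7  7  7
220 16 14 13 15 16 14 14 14 14 14 12  8  7  7  7  7  7  7  7  7
221 12 11 11 16 15 12 11 11 12 13 14  9  7  7  7  7  7  7  7  7
```

```bash
python3 - <<'E'
from h import *
g=cv2.imread("pics/final.png").max(2).astype(float); c=cam("top")
pts=[((lambda w:(w*np.arange(470,481)).sum()/w.sum())(np.clip(g[r,470:481]-85,0,None)),r) for r in range(199,212)]
P=plane(c,pts,.058); a=np.degrees(np.arctan(np.polyfit(P[:,0],P[:,1],1)[0])); print("S3 bar",a,"theta",np.radians(90-9-a))
k=plane(c,[(345,208.5),(394.3,227)],.1)[:,:2]
for q,(x,y,a) in zip(k,((.4699,-.139,-5.8),(.4212,-.2672,-6.2))):
    r=np.radians(a); M=np.array([[np.cos(r),-np.sin(r)],[np.sin(r),np.cos(r)]]); l=M.T@(q-[x,y])-[.036,-.04]; print(l,np.arctan2(l[0],l[1]))
E
```

```text
S3 bar -4.18225585224395 theta 1.4867108288978654
[-0.00038933  0.07651889] -0.005087988476111296
[0.00179428 0.07911863] 0.022674494237993552
```

```bash
python3 -c "
from workcell import workorder; print(workorder.job_done())"
```

```text
the job is handed in; nothing more can be done
None
```

The job is handed in, with no verdict returned: the right-hand stand's keeper was the stiff one (about 12 N) and is left swung out at about 1.49 rad with its stand empty, and both columns are seated in the other two stands with those keepers shut to within about 0.03 rad. I measured all three keepers out together at about 1.45–1.49 rad (limit 1.4).

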